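# Latch the sprung tilt-out bin with its eye plate

## Task

The tilt-out bin keeps springing open: lock it shut with its loose steel latch plate. Hook the plate's lip over the bin's front rim and press the bin in, tilt the eye past the stud's wide head, level the plate, and let the bin draw it forward so that it lies flat, caught under the head, with the bin shut. Work gently (never more than 20 N on the bin or stud) and leave the other things on the shelf where they are.

Things in the scene. Friction and masses are not known exactly. Their poses are not given: they have to be found in the camera images.
- bin_unit: Grey tilt-out bin unit fixed on the shelf, 180 wide (y), 140 deep (x), housing top 150 above the shelf. Origin: centre of its underside on the shelf; its x axis points from its open front to its back, z up. The front faces -x of this frame.
- stud_mark (a point): Nominal place of the stud, 36 in front of the unit's middle, 168 above the shelf; axes as the unit's. A steel seat (17 wide, 8.5 ahead to 18 behind the stud's axis, top nominally 18 above the housing) carries a neck 12 diameter, 9 high, then a brass head 22 diameter, 4 thick. Adjusted by hand: axis up to 9 fore or aft (x) of this point, seat up to 1 higher or lower, not measured: feel for it.
- tilt_bin (a joint): Angle of the yellow tilting bin: 0 = shut, front flush (with the stud's setting it may end up to 0.065 either side), positive = leaning out to the front. It springs open to its stop at 0.2 and can be pressed in past flush as far as -0.22. Pressing slowly at the rim takes about 1 to 2 N; the hinge is damped. It turns about a level pin 12 above the shelf and 66 in front of the unit's middle.
- bin_rim (a point): Middle of the yellow bin's rolled front rim, a level bar 8 in diameter and 158 long across the front (along y), 142 above the bin's hinge pin. The point is on the bar's centre line; when the bin is shut it is 30 in front of stud_mark and 14 below it.
- latch_plate: Loose steel latch plate, 44 wide, 104 long, 160 g, standing level on the shelf on its lip (-x end) and its foot (+x end, 4 thick), both turned down 18. Origin: below the eye's centre at the bottom of lip and foot; x from lip end to grip end, z up. The foot's outer face is 70 behind the eye's centre. It is level when it rests on the stud's seat with the foot on the housing top.
- plate_eye (a point): Centre of the plate's oblong eye (20 long in x, 28 wide in y), on the underside of the 4 thick flat plate, 18 above the bottom of lip and foot; axes as the plate's. In front (-x) of the eye is a bar 20 long, then the lip (4 thick, inner face 30 in front of this point). Behind it the plate is 44 wide to 27, then 30 wide.
- plate_grip (a point): Centre of the plate's red upright finger grip: 24 long (x), 10 thick (y), 34 high, standing on the plate; 50 behind the eye's centre and 21 above point plate_eye; axes as the plate's.
- bell_cage: Steel bell cage standing on the shelf, 68 diameter, 110 high. Origin: centre of its underside. Leave alone.
- barrel: Translucent acrylic barrel with blue hoops, 82 diameter, 106 high. Origin: centre of its underside. Leave alone.
- bowl: Small blue ceramic bowl, 100 diameter, 42 high. Origin: centre of its underside. Leave alone.
- dumbbell: Red wooden dumbbell toy lying on the shelf, 106 long, 42 diameter. Origin: centre of its underside. Leave alone.
Mind the look-alikes: they are no part of the job. Of the things shaped like the bin_unit, the grey one is meant.

How it is judged:
At the end, for the whole second after the job is handed in: The plate, released, lies still and level (0.08 rad) on the stud's seat under the head (eye centre within 4 mm of stud_mark's height, 15.5 mm before to 7 mm behind it, 10.5 mm sideways) and alone holds the sprung bin shut (joint within 0.09 rad of 0) (z of plate_eye in the frame of stud_mark between -0.004 and 0.004 m and x of plate_eye in the frame of stud_mark between -0.0155 and 0.007 m and y of plate_eye in the frame of stud_mark between -0.0105 and 0.0105 m and angle between plate_eye's own z axis and vertical below 0.08 rad and value of joint tilt_bin between -0.09 and 0.09 rad and linear speed of latch_plate below 0.02 m/s); the robot touches nothing.
It fails at once if the latch plate is pressed on the bin unit, stud or bin with more than 20 N (contact force between latch_plate and bin_unit above 20 N).
It fails at once if the robot's fingers or arm press on the bin unit with more than 20 N (contact force between any of the fingers, the arm and bin_unit above 20 N).
It fails at once if a bystander (cage, barrel, bowl or dumbbell) is shifted by more than 20 mm (distance of any of bell_cage, barrel, bowl, dumbbell from where it was at the start of the episode above 0.02 m).
It also fails if it takes over 64 s, if anything falls off the work surface, if the arm or the gripper's body presses on something with over 40 N, if the wrist force passes 120 N, or if a joint passes its speed limit or range.

## Robot

A 6-joint arm with a two-finger parallel gripper is mounted at the origin on the work surface. World frame = base frame: x ahead of the robot, y to its left, z up, the work surface at z = 0. Lengths are in m, angles in rad, forces in N, time in s.
With the tool pointing down it reaches from about 0.35 to 0.85 m from the base axis. Payload 8.1 kg.
Tool frame: the origin (TCP) lies at the very end of the fingers, on their centre line; the grasp point (between the pads) lies robot.hold_point_z behind it (robot.hold_point_z is the distance from the TCP to the grasp point, in m); z points along the fingers, y is the direction in which the jaws open and shut (so a half turn about z gives the same grasp; the last joint's range is limited). The gripper opens to 93 mm and grips with 3 to 60 N. Pads are 15 mm wide; open, the fingers measure 128 mm over their backs; the gripper's body (75 mm by 188 mm) begins 65 mm behind the grasp point.
Start: joints at [1.18, 0.13, 1.488, -0, 1.523, -0.085], TCP at [0.181, 0.572, 0.219] pointing down, gripper open.
Joint ranges: [-2.96, 2.96], [-0.89, 2.26], [0.02, 2.5], [-1.34, 4.48], [0, 2.73], [-2.66, 2.66]. Speed limits (rad/s): [2.39, 2.39, 2.79, 3.14, 3.14, 3.14].

## Interface

Orientations are given as a rotation vector (axis times angle).
In Python, from plant import robot, cams gives the robot as it stands. The module is installed in compiled form; this text tells all that it offers.
- The arm moves only by the tool step_arm, never from a script. Its argument "deltas" is a list of rows, each an object with "offset": the shift along the tool's x, y, z in cm, a list of three; "roll": the turn about the tool's z in rad. In form: [{"offset": [x, y, z], "roll": roll}, ...]. A call has 1 to 12 rows; each row shifts and turns the commanded pose from where the row before left it, along the tool's axes as they then stand; what a row does not reach is not made up. A row lasts 1/8 s, in which the tool goes at most 62.5 mm and 10.7 degrees, less where a joint would pass 70% of its speed; a pose out of reach is approached as far as the arm can. A call with a gripper value outside its range is refused whole. "fingers" is the finger opening in cm, from 0 to 9.3, set as the call begins (left out, the last holds). The fingers move at their own pace and stop on an object; "grip_force" is the grip in N (left out, the last holds). Time passes only in rows, so rows that do not move let the fingers close. It gives the time, the measured TCP pose, the force and the opening at its end, in the units of the state.
- robot.read_state(): the state, without advancing time (a new reading comes with each control period).
- cams.read_camera(name): name is "scene" or "top"; returns a dict with "pixels" (384x512x3 uint8, red, green, blue), "fx", "fy", "cx", "cy" (pixels), "extrinsics" (4x4, takes a point from world to camera coordinates). Camera axes: x right, y down, z forward; pixel columns grow to the right and rows downward; lengths in m; the calibration is good to about 2 mm. A picture is of the moment at which its call begins. There is no depth.
- robot.close_job(): hands the job in, once; it reports no verdict.
Trained networks look in a picture, given as the dict that the camera call returned (one of the last four; its "shot" number tells which), for a name from the list of things; names that differ only in an ending like _2 or _b are one class to them, and where a whole thing is asked for, a point or a joint stands for the part that bears it (a point fixed in the world has none). Each returns a list of dicts, best first, with "score" (0 to 1); they miss things now and then, are a little off and sometimes report something else, mostly with a low value. They report only what shows in the picture. A call takes as long as a camera call. They do not tell look-alikes from the thing itself.
- cams.boxes_of(picture, thing): "xy" ([column, row] in pixels, amid what is visible of it).
- cams.silhouettes(picture, thing): "mask" (384x512 bool, what is visible of it) and "xy" ([column, row] in pixels, amid what is visible of it).
- cams.pinpoint(picture, thing): "xy" ([column, row] in pixels: a listed point, or the origin of a listed thing).
The state is a dict: "t": time; "q": joint angles; "dq": joint speeds; "joint_torque": joint torques, N m; "tool_pos": TCP position; "orientation": TCP orientation; "force": force on the tool from outside, world axes, zero at the start; "wrist_torque": the same for the moment, N m; "opening": finger opening in m.
Only numpy, scipy, OpenCV 4.12 (cv2) and the standard library are available. Lean on these libraries where they do the work, as an engineer would, in place of code of your own. Each camera call takes 0.05 s, during which the arm holds its last target. There are 200 camera calls.

## Working session

There is one attempt and no reset: what is moved stays moved. The work goes in short steps, Python scripts to look and compute and a tool call to move; the robot and the scene stay as the last step left them, time stands still between calls to the robot, and variables do not carry over. Pictures are saved under pics/ and viewed, about 8 in all and at most 12, crops included, and the job is handed in when it is done.

Besides the shell and the picture viewer there is one more tool, called after "Call:" in YAML: its name, and indented under it one key for each argument. step_arm: Moves the arm, as the interface text tells. Its arguments: {"type":"object","properties":{"deltas":{"type":"array"},"fingers":{"type":"number"},"grip_force":{"type":"number"}},"required":["deltas"]}

```bash
mkdir -p pics; cat > h.py <<'E'
import numpy as np, cv2
from plant import robot, cams
from scipy.spatial.transform import Rotation as R
def save(p,name,crop=None,s=1):
    im=p["pixels"][:,:,::-1]
    if crop: x0,y0,x1,y1=crop; im=im[y0:y1,x0:x1]
    cv2.imwrite("pics/"+name,cv2.resize(im,None,fx=s,fy=s,interpolation=cv2.INTER_CUBIC))
def proj(p,X):
    E=p["extrinsics"]; c=(E[:3,:3]@np.atleast_2d(X).T).T+E[:3,3]
    return np.c_[p["fx"]*c[:,0]/c[:,2]+p["cx"],p["fy"]*c[:,1]/c[:,2]+p["cy"]]
def ray(p,xy):
    E=p["extrinsics"]; d=np.array([(xy[0]-p["cx"])/p["fx"],(xy[1]-p["cy"])/p["fy"],1]); Rm=E[:3,:3]
    return -Rm.T@E[:3,3], Rm.T@d
def onz(p,xy,z):
    o,d=ray(p,xy); return o+d*(z-o[2])/d[2]
def tri(ps,xys):
    A=np.zeros((3,3));b=np.zeros(3)
    for p,xy in zip(ps,xys):
        o,d=ray(p,xy);d=d/np.linalg.norm(d);M=np.eye(3)-np.outer(d,d);A+=M;b+=M@o
    return np.linalg.solve(A,b)
E
cat > a.py <<'E'
from h import *
np.set_printoptions(precision=4,suppress=True)
P={n:cams.read_camera(n) for n in("scene","top")}
s=robot.read_state();print(s["tool_pos"],s["orientation"],s["force"],robot.hold_point_z)
im=np.hstack([P[n]["pixels"] for n in P]); 
for n,p in P.items():
    save(p,n+"0.png",None,1.5); print(n,ray(p,(p["cx"],p["cy"])),p["fx"])
    for t in ["bin_unit","stud_mark","bin_rim","latch_plate","plate_eye","plate_grip"]:
        print(n,t,[(np.round(d["xy"],1),round(d["score"],2)) for d in cams.pinpoint(p,t)])
E
python3 a.py
```

```text
[0.1804 0.5717 0.2177] [-0.4784 -3.1045  0.0025] [ 0.0315 -0.063  -0.5389] 0.0188
scene (array([0.4112, 0.5081, 1.845 ]), array([ 0.0691, -0.2918, -0.954 ])) 450.86746171052266
scene bin_unit [(array([205.7, 242.8]), 0.94), (array([321.5, 175.3]), 0.8)]
scene stud_mark [(array([221.7, 158.9]), 0.89), (array([337.5, 159.9]), 0.79), (array([272.5, 196.8]), 0.67), (array([207.7, 234. ]), 0.56)]
scene bin_rim [(array([216. , 229.5]), 0.79), (array([229.9, 161.4]), 0.67), (array([344.7, 161.7]), 0.63), (array([285.6, 204.8]), 0.61)]
scene latch_plate [(array([285. , 156.7]), 0.74)]
scene plate_eye [(array([284.1, 158.3]), 0.46)]
scene plate_grip [(array([271. , 152.6]), 0.76)]
top (array([ 0.3144, -0.0462,  1.5502]), array([ 0.1394, -0.001 , -0.9902])) 414.52088498659936
top bin_unit [(array([285.5, 136.1]), 0.86), (array([205.8, 137.6]), 0.74), (array([308.5, 247.9]), 0.7), (array([252.5, 191.2]), 0.65)]
top stud_mark [(array([318.8, 259.2]), 0.98), (array([252.3, 191.9]), 0.79), (array([203.4, 132.3]), 0.79), (array([289.4, 132. ]), 0.59), (array([322.2, 196.5]), 0.3)]
top bin_rim [(array([255. , 212.9]), 0.88), (array([289. , 137.6]), 0.74), (array([317. , 266.8]), 0.62), (array([402.7, 194.2]), 0.6), (array([202.8, 143.8]), 0.58)]
top latch_plate [(array([320.5, 198.5]), 0.72)]
top plate_eye [(array([320.5, 200. ]), 0.64)]
top plate_grip [(array([321.9, 185.5]), 0.7)]
```

View pics/scene0.png

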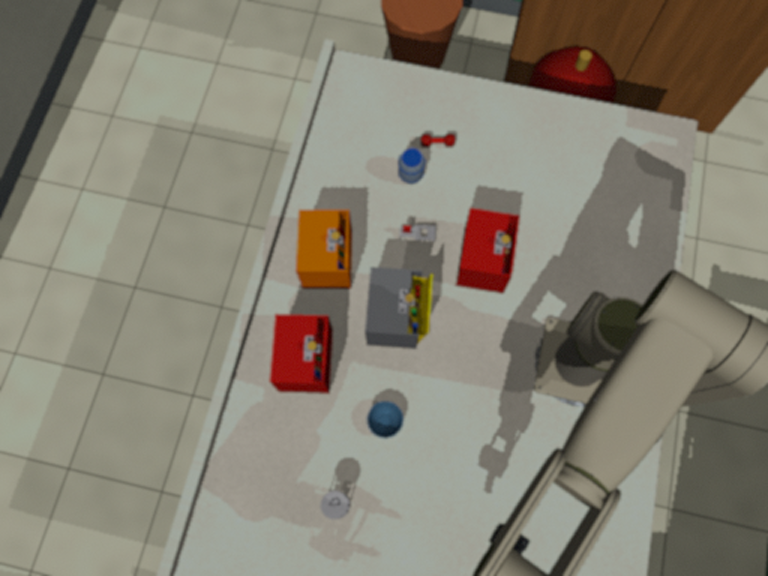

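View pics/top0.png

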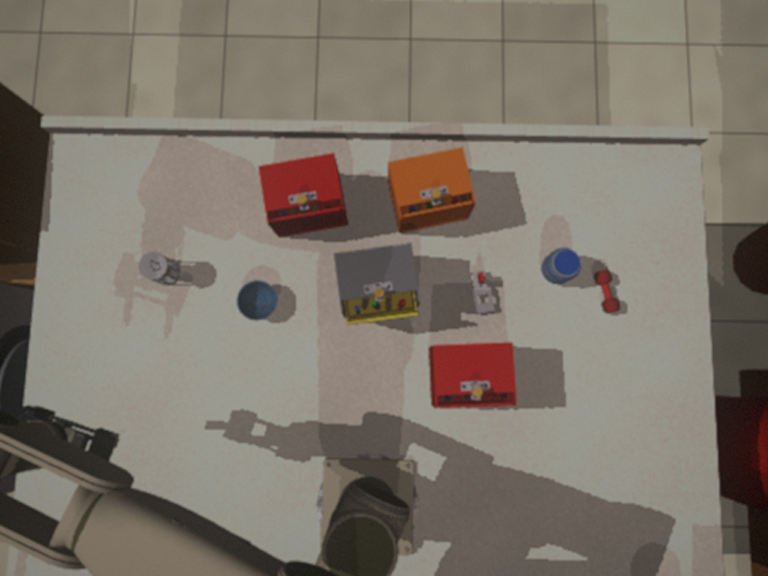

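The scene picture shows the grey unit near (265,205) px, with its yellow bin leaning out. Red look-alikes are at (325,165) and (200,235), and an orange one is at (217,165). The plate is at (280,155).
In the top picture the candidates are grey (252,190), red (203,130) and (315,250), and orange (288,127). The plate is at (322,197), and the bystanders are well away. I choose the grey unit and will check it in a crop.

```bash
cat > b.py <<'E'
from h import *
np.set_printoptions(precision=4,suppress=True)
P=[cams.read_camera(n) for n in("scene","top")]
a=P[0]["pixels"][140:235,235:300,::-1]; b=P[1]["pixels"][150:230,215:340,::-1]
A=cv2.resize(a,None,fx=6,fy=6,interpolation=cv2.INTER_CUBIC);B=cv2.resize(b,None,fx=6,fy=6,interpolation=cv2.INTER_CUBIC)
cv2.imwrite("pics/c1.png",A);cv2.imwrite("pics/c2.png",B)
d={}
near={"bin_unit":[(272,200),(252,191)],"stud_mark":[(272.5,197),(252,192)],"bin_rim":[(285,204),(255,213)],"plate_eye":[(284,158),(320,200)],"plate_grip":[(271,153),(322,185)],"latch_plate":[(285,157),(320,198)]}
for t,nn in near.items():
    xs=[]
    for p,n in zip(P,nn):
        c=[q for q in cams.pinpoint(p,t) if np.hypot(*(np.array(q["xy"])-n))<14]
        xs.append(c[0]["xy"] if c else None)
    print(t,xs,tri(P,xs) if all(x is not None for x in xs) else None)
    z={"bin_unit":0,"stud_mark":.168,"bin_rim":.152,"plate_eye":.018,"plate_grip":.039,"latch_plate":0}[t]
    print("   onz",[onz(p,x,z) for p,x in zip(P,xs) if x is not None])
E
python3 b.py
```

```text
bin_unit [None, [251.5, 190.5]] None
   onz [array([ 0.53  , -0.0121,  0.    ])]
stud_mark [[271.1, 201.1], [249.6, 195.7]] [ 0.4928 -0.0105  0.1655]
   onz [array([ 0.4962, -0.0106,  0.168 ]), array([ 0.4889, -0.0098,  0.168 ])]
bin_rim [None, [253.3, 210.5]] None
   onz [array([ 0.4407, -0.0229,  0.152 ])]
plate_eye [[281.7, 157.8], [322.0, 201.5]] [ 0.5016 -0.2856 -0.0427]
   onz [array([ 0.5026, -0.2613,  0.018 ]), array([ 0.4906, -0.2755,  0.018 ])]
plate_grip [[273.2, 150.5], [320.7, 182.0]] [ 0.547  -0.2589  0.0869]
   onz [array([ 0.5449, -0.2776,  0.039 ]), array([ 0.5606, -0.2679,  0.039 ])]
latch_plate [[285.6, 155.8], [321.1, 200.3]] [ 0.4903 -0.2692  0.0326]
   onz [array([ 0.4887, -0.2821,  0.    ]), array([ 0.4972, -0.2748,  0.    ])]
```

View pics/c2.png

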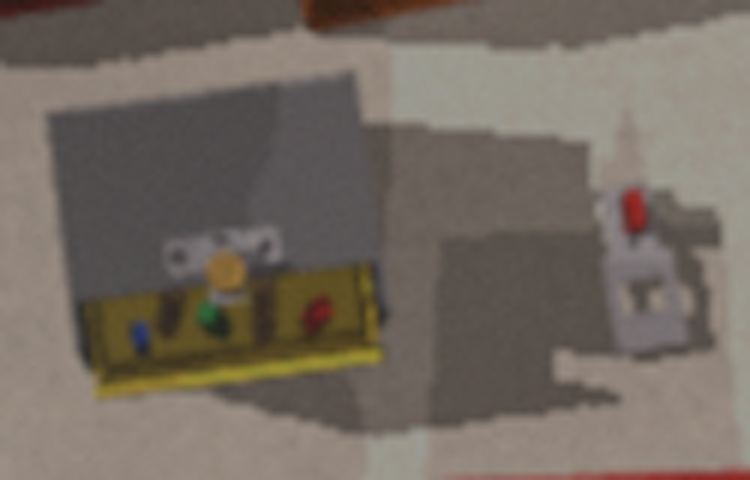

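View pics/c1.png

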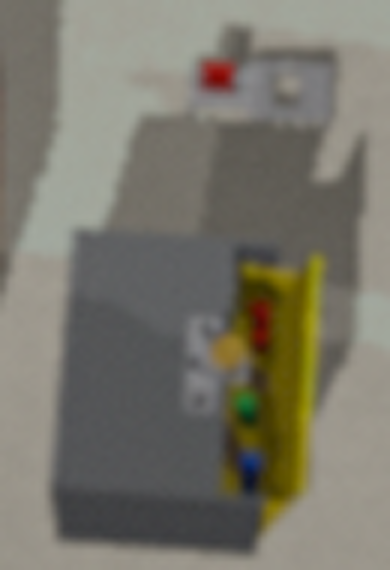

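The crops confirm the choice. The grey unit has a brass head at top px (252.7,195.2) and scene px (272.8,198.3), and its bin leans out to the front. The red-gripped plate stands beside it with its lip towards the robot.

```bash
cat > fit.py <<'E'
from h import *
from scipy.optimize import minimize, least_squares
np.set_printoptions(precision=4,suppress=True)
def box(x0,x1,y0,y1,z0,z1): return np.array([[x,y,z] for x in(x0,x1) for y in(y0,y1) for z in(z0,z1)])/1000
PL=[box(-34,27,-22,22,18,22),box(27,70,-15,15,18,22),box(-34,-30,-22,22,0,18),box(66,70,-15,15,0,18),box(38,62,-5,5,22,56)]
EYE=box(-10,10,-14,14,18,18)[::2]
S=8
def render(p,boxes,pose,win,hole=None):
    x,y,a=pose; Rm=R.from_euler("z",a).as_matrix(); t=np.array([x,y,0])
    x0,y0,x1,y1=win; m=np.zeros(((y1-y0)*S,(x1-x0)*S),np.uint8)
    f=lambda B:(((proj(p,B@Rm.T+t)-[x0,y0]+.5)*S-.5)*16).round().astype(np.int32)
    for i,B in enumerate(boxes):
        cv2.fillConvexPoly(m,cv2.convexHull(f(B)),1,shift=4)
        if i==0 and hole is not None: cv2.fillConvexPoly(m,cv2.convexHull(f(hole)),0,shift=4)
    return cv2.resize(m.astype(np.float32),None,fx=1/S,fy=1/S,interpolation=cv2.INTER_AREA)
def fitmask(Ps,masks,wins,boxes,x0,hole=None):
    def c(v):
        return sum(np.abs(render(p,boxes,v*[.01,.01,.1],w,hole)-m[w[1]:w[3],w[0]:w[2]]).sum() for p,m,w in zip(Ps,masks,wins))
    x0=np.array(x0)/[.01,.01,.1]
    r=minimize(c,x0,method="Nelder-Mead",options=dict(initial_simplex=np.vstack([x0,x0+np.diag([1,1,1.5])]),xatol=.005,fatol=.02,maxiter=300))
    return r.x*[.01,.01,.1],r.fun
def blob(p,cond,near,rad):
    im=cv2.cvtColor(p["pixels"],cv2.COLOR_RGB2HSV).astype(int); yy,xx=np.mgrid[:384,:512]
    m=cond(im)&(np.hypot(xx-near[0],yy-near[1])<rad); return m,np.array([xx[m].mean(),yy[m].mean()]),m.sum()
red=lambda h:((h[...,0]<8)|(h[...,0]>172))&(h[...,1]>110)&(h[...,2]>70)
brass=lambda h:(h[...,0]>12)&(h[...,0]<24)&(h[...,1]>100)&(h[...,2]>120)
E
cat > c.py <<'E'
from fit import *
P=[cams.read_camera(n) for n in("scene","top")]
ms=[]
for p,n in zip(P,[(280,155),(320,198)]):
    c=[q for q in cams.silhouettes(p,"latch_plate") if np.hypot(*(np.array(q["xy"])-n))<15]
    ms.append(c[0]["mask"].astype(float)); print(c[0]["score"],c[0]["mask"].sum())
W=[(255,130,305,180),(300,170,350,220)]
for sel in ([0],[1],[0,1]):
    print("plate",sel,fitmask([P[i] for i in sel],[ms[i] for i in sel],[W[i] for i in sel],PL,(.50,-.274,.1)),fitmask([P[i] for i in sel],[ms[i] for i in sel],[W[i] for i in sel],PL,(.50,-.274,.1),EYE))
G=[blob(P[0],red,(271,152),7),blob(P[1],red,(321,185),8)]
print([g[1:] for g in G])
for sel in ([0],[1],[0,1]): print("grip",sel,fitmask([P[i] for i in sel],[G[i][0].astype(float) for i in sel],[W[i] for i in sel],PL[-1:],(.50,-.274,.1)))
H=[blob(P[0],brass,(272.8,198.3),6),blob(P[1],brass,(252.7,195.2),6)]
for p,h in zip(P,H): print("stud",h[1:],onz(p,h[1],.180))
print(tri(P,[h[1] for h in H]))
# housing grey: mask edges
for p,n,pts in((P[0],"s",[(247.8,178.7),(244.5,221.7),(274.7,180)]),(P[1],"t",[(223,168.8),(274.2,162)])):
    print(n,[onz(p,q,.150) for q in pts])
for p,pts in((P[0],[(287.8,183.5),(284.5,222)]),(P[1],[(231.5,215.2),(278.3,209.3)])): 
    q=[onz(p,x,.151) for x in pts];print("rim",q,np.linalg.norm(q[1]-q[0]))
E
python3 c.py
```

```text
0.56 106
0.81 287
plate [0] (array([ 0.5035, -0.2721,  0.0897]), np.float64(107.375)) (array([ 0.5034, -0.2717,  0.1128]), np.float64(80.375))
plate [1] (array([ 0.5024, -0.2731,  0.1724]), np.float64(58.3125)) (array([ 0.5024, -0.2729,  0.1716]), np.float64(46.359375))
plate [0, 1] (array([ 0.5024, -0.2731,  0.1718]), np.float64(166.484375)) (array([ 0.503 , -0.273 ,  0.1643]), np.float64(128.640625))
[(array([271.    , 151.8261]), np.int64(23)), (array([320.375 , 184.9583]), np.int64(24))]
grip [0] (array([ 0.5035, -0.2773,  0.181 ]), np.float64(7.453125))
grip [1] (array([ 0.5003, -0.2722,  0.1107]), np.float64(7.84375))
grip [0, 1] (array([ 0.5017, -0.2736,  0.1239]), np.float64(17.6875))
stud (array([272.8571, 198.1905]), np.int64(21)) [ 0.4916 -0.02    0.18  ]
stud (array([252.2963, 194.7778]), np.int64(27)) [ 0.4906 -0.019   0.18  ]
[ 0.4909 -0.0192  0.1821]
s [array([ 0.6087, -0.0866,  0.15  ]), array([0.5792, 0.089 , 0.15  ]), array([ 0.5027, -0.1057,  0.15  ])]
t [array([0.5827, 0.0839, 0.15  ]), array([ 0.6096, -0.0916,  0.15  ])]
rim [array([ 0.4485, -0.1027,  0.151 ]), array([0.4277, 0.0552, 0.151 ])] 0.15921447016077334
rim [array([0.4236, 0.0505, 0.151 ]), array([ 0.4463, -0.1074,  0.151 ])] 0.15954060123364946
```

Call:
step_arm:
  deltas:
    - {"offset": [0,0,-1],"roll": -0.152}
    - {"offset": [0,0,-1],"roll": -0.152}
    - {"offset": [0,0,0],"roll": -0.151}
    - {"offset": [-1.5,-5.5,0],"roll": 0}
    - {"offset": [-1.5,-5.5,0],"roll": 0}
    - {"offset": [-1.5,-5.5,0],"roll": 0}
    - {"offset": [-1.5,-5.5,0],"roll": 0}
    - {"offset": [-1.5,-5.5,0],"roll": 0}
    - {"offset": [-1.5,-5.5,0],"roll": 0}
    - {"offset": [-1.5,-5.5,0],"roll": 0}
    - {"offset": [-1.5,-5.5,0],"roll": 0}
    - {"offset": [-1.5,-5.5,0],"roll": 0}
  fingers: 4
  grip_force: 3

```text
t: 3.1
tool_pos: [0.3882, 0.101, 0.239]
orientation: [-0.234, 3.131, 0.0]
force: [1.0, -0.2, -0.8]
opening: 0.0401
```

Call:
step_arm:
  deltas:
    - {"offset": [-1.5,-5.5,0],"roll": 0}
    - {"offset": [-1.5,-5.5,0],"roll": 0}
    - {"offset": [-1.5,-5.5,0],"roll": 0}
    - {"offset": [-1.5,-5.5,0],"roll": 0}
    - {"offset": [-1.5,-5.5,0],"roll": 0}
    - {"offset": [-1.5,-5.5,0],"roll": 0}
    - {"offset": [0,0,2],"roll": 0}
    - {"offset": [0,0,2],"roll": 0}

```text
t: 4.1
tool_pos: [0.5254, -0.21, 0.1972]
orientation: [0.233, -3.132, -0.001]
force: [-0.1, 0.6, -0.2]
opening: 0.0399
```

```bash
cat > go.py <<'E'
import sys
from h import *
np.set_printoptions(precision=4,suppress=True)
def to(T):
    s=robot.read_state(); M=R.from_rotvec(s["orientation"]).as_matrix(); x=M[:,0]
    a=np.arctan2(-x[1],-x[0]); print("t",s["t"],"tcp",s["tool_pos"],"yaw",round(a,4),"tilt",M[2,2],"F",s["force"],"open",s["opening"])
    if T is not None: print("tool delta cm",M.T@(np.array(T)-s["tool_pos"])*100)
if __name__=="__main__": to([float(v) for v in sys.argv[1:4]] if len(sys.argv)>3 else None)
E
python3 go.py .5512 -.2665 .0275
```

```text
t 4.1 tcp [ 0.5254 -0.21    0.1972] yaw 0.1485 tilt -0.9999994380455677 F [-0.106   0.6012 -0.2274] open 0.03991146743522603
tool delta cm [-1.7252 -5.9889 16.966 ]
```

Call:
step_arm:
  deltas:
    - {"offset": [-0.4,-1.5,2],"roll": 0}
    - {"offset": [-0.5,-1.5,2],"roll": 0}
    - {"offset": [-0.4,-1.5,2.5],"roll": 0}
    - {"offset": [-0.4,-1.5,2.5],"roll": 0}
    - {"offset": [0,0,2],"roll": 0}
    - {"offset": [0,0,1.3],"roll": 0}
    - {"offset": [0,0,0],"roll": 0}

```text
t: 4.97
tool_pos: [0.5506, -0.2656, 0.0745]
orientation: [0.235, -3.131, -0.002]
force: [-0.6, -0.5, -0.6]
opening: 0.0398
```

```bash
python3 - <<'E'
from go import *
to([.5512,-.2665,.0275])
a=cams.read_camera("scene");b=cams.read_camera("top")
A=cv2.resize(a["pixels"][120:180,235:305,::-1],(560,480),interpolation=cv2.INTER_CUBIC)
cv2.imwrite("pics/d1.png",A)
B=cv2.resize(b["pixels"][160:220,285:345,::-1],(480,480),interpolation=cv2.INTER_CUBIC)
cv2.imwrite("pics/d.png",cv2.resize(np.hstack([A[:,:],B]),None,fx=.75,fy=.75))
E
```

```text
t 4.975 tcp [ 0.5506 -0.2656  0.0745] yaw 0.1501 tilt -0.9999973835408028 F [-0.5757 -0.5031 -0.6186] open 0.039757554981934694
tool delta cm [-0.0534 -0.1064  4.6974]
```

View pics/d.png

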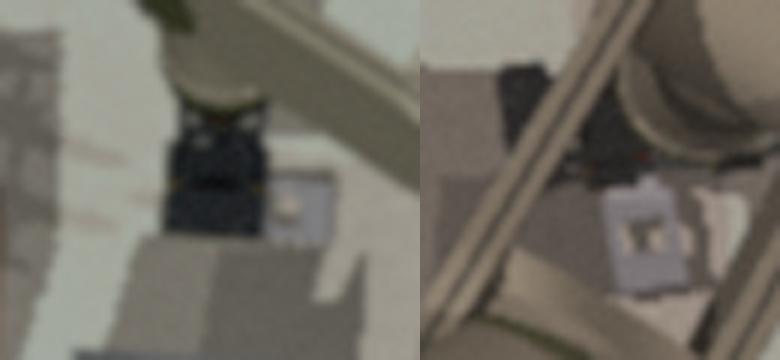

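The picture shows the gripper body squarely over the grip, with the plate's eye visible in front at about (640,235) in the right half. I'll go down and close.

Call:
step_arm:
  deltas:
    - {"offset": [-0.05,-0.1,1.2],"roll": 0}
    - {"offset": [0,0,1.2],"roll": 0}
    - {"offset": [0,0,1.2],"roll": 0}
    - {"offset": [0,0,1.1],"roll": 0}

```text
t: 5.58
tool_pos: [0.5517, -0.2677, 0.0273]
orientation: [0.234, -3.132, -0.001]
force: [-0.7, -0.3, 1.0]
opening: 0.0401
```

Call:
step_arm:
  deltas:
    - {"offset": [0,0,0],"roll": 0}
    - {"offset": [0,0,0],"roll": 0}
    - {"offset": [0,0,0],"roll": 0}
    - {"offset": [0,0,0],"roll": 0}
  fingers: 0
  grip_force: 5

```text
t: 6.08
tool_pos: [0.5526, -0.2682, 0.0293]
orientation: [-0.234, 3.132, -0.001]
force: [0.1, -0.1, 1.5]
opening: 0.01
```

Call:
step_arm:
  deltas:
    - {"offset": [0.25,0,-0.41],"roll": 0}
    - {"offset": [0.25,0,-0.41],"roll": 0}
    - {"offset": [0.29,0,-0.38],"roll": 0}
    - {"offset": [0.29,0,-0.38],"roll": 0}
    - {"offset": [0.33,0,-0.35],"roll": 0}
    - {"offset": [0.33,0,-0.35],"roll": 0}
    - {"offset": [0.36,0,-0.32],"roll": 0}
    - {"offset": [0.36,0,-0.32],"roll": 0}
    - {"offset": [0.39,0,-0.28],"roll": 0}
    - {"offset": [0.39,0,-0.28],"roll": 0}
    - {"offset": [0.33,0,-0.19],"roll": 0}
    - {"offset": [0.33,0,-0.19],"roll": 0}
  grip_force: 3

```text
t: 7.58
tool_pos: [0.5133, -0.2737, 0.0673]
orientation: [0.234, -3.133, -0.0]
force: [0.2, -0.3, -3.0]
opening: 0.01
```

Call:
step_arm:
  deltas:
    - {"offset": [0,0,0],"roll": 0}
    - {"offset": [0,0,0],"roll": 0}

```text
t: 7.82
tool_pos: [0.5136, -0.2738, 0.0673]
orientation: [0.234, -3.133, 0.0]
force: [0.3, -0.4, -1.5]
opening: 0.01
```

```bash
cat > tp.py <<'E'
from fit import *
# plate pose with tilt: plate x=(c,s) in vertical plane at yaw a, lip outer bottom edge at point L
def plate(boxes,L,a,th):
    M=R.from_euler("z",a).as_matrix()@R.from_euler("y",-th).as_matrix()
    return [(B-[-.034,0,0])@M.T+L for B in boxes]
E
python3 - <<'E'
from go import *
to(None)
a=cams.read_camera("scene");to(None);b=cams.read_camera("top");to(None)
A=cv2.resize(a["pixels"][120:180,240:310,::-1],(560,480),interpolation=cv2.INTER_CUBIC)
B=cv2.resize(b["pixels"][165:225,290:350,::-1],(480,480),interpolation=cv2.INTER_CUBIC)
cv2.imwrite("pics/e.png",cv2.resize(np.hstack([A,B]),None,fx=.75,fy=.75))
np.save("e.npy",b["pixels"])
E
```

```text
t 7.825 tcp [ 0.5136 -0.2738  0.0673] yaw 0.1492 tilt -0.9999999973443604 F [ 0.2801 -0.3637 -1.5372] open 0.00996947925428936
t 7.875 tcp [ 0.5136 -0.2737  0.0672] yaw 0.1492 tilt -0.9999999983406004 F [-0.819   0.5123 -0.8219] open 0.009818923702928925
t 7.925 tcp [ 0.5136 -0.2738  0.0672] yaw 0.1492 tilt -0.9999999978596099 F [-0.2514  0.5324 -0.8685] open 0.009832498205634928
```

View pics/e.png

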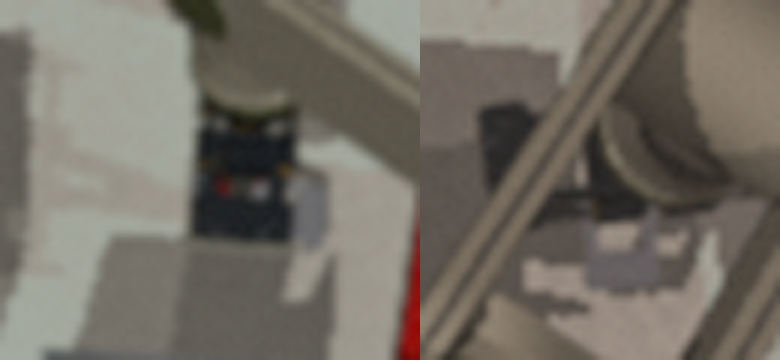

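The picture shows the plate tilted nose-down, with its front edge foreshortened and the lip still on the shelf. TCP height puts the angle at about 0.58 rad. I'll clamp hard and carry it over.

Call:
step_arm:
  deltas:
    - {"offset": [0,0,0],"roll": 0}
    - {"offset": [0,0,0],"roll": 0}
    - {"offset": [0,0,0],"roll": 0}
  grip_force: 50

```text
t: 8.3
tool_pos: [0.5136, -0.2737, 0.0672]
orientation: [0.234, -3.133, -0.0]
force: [-0.8, -0.6, -0.3]
opening: 0.0098
```

Call:
step_arm:
  deltas:
    - {"offset": [0,0,-2],"roll": 0}
    - {"offset": [0,0,-4],"roll": 0}
    - {"offset": [0,0,-5],"roll": 0}
    - {"offset": [0,0,-5],"roll": 0}
    - {"offset": [0,0,-4],"roll": 0}
    - {"offset": [0.3,3,-1.3],"roll": 0}
    - {"offset": [0.3,4,0],"roll": 0}
    - {"offset": [0.4,5,0],"roll": 0}
    - {"offset": [0.4,5,0],"roll": 0}
    - {"offset": [0.4,4.5,0],"roll": 0}
    - {"offset": [0.3,3,0],"roll": 0}
    - {"offset": [0,1,0],"roll": 0}

```text
t: 9.8
tool_pos: [0.4547, -0.0233, 0.2819]
orientation: [-0.237, 3.13, -0.001]
force: [0.5, 0.2, -2.1]
opening: 0.0095
```

```bash
cat > look.py <<'E'
import sys
from tp import *
from go import to
to([.4545,-.025,.211])
a=cams.read_camera("scene");b=cams.read_camera("top")
A=cv2.resize(a["pixels"][160:250,235:325,::-1],(540,540),interpolation=cv2.INTER_CUBIC)
B=cv2.resize(b["pixels"][165:255,215:305,::-1],(540,540),interpolation=cv2.INTER_CUBIC)
cv2.imwrite("pics/"+sys.argv[1],cv2.resize(np.hstack([A,B]),None,fx=.74,fy=.74,interpolation=cv2.INTER_AREA))
E
python3 look.py f.png
```

```text
t 9.8 tcp [ 0.4547 -0.0233  0.2819] yaw 0.1512 tilt -0.9999974429192182 F [ 0.5016  0.1578 -2.1027] open 0.009478339041866233
tool delta cm [ 0.0617 -0.1623  7.0872]
```

View pics/f.png

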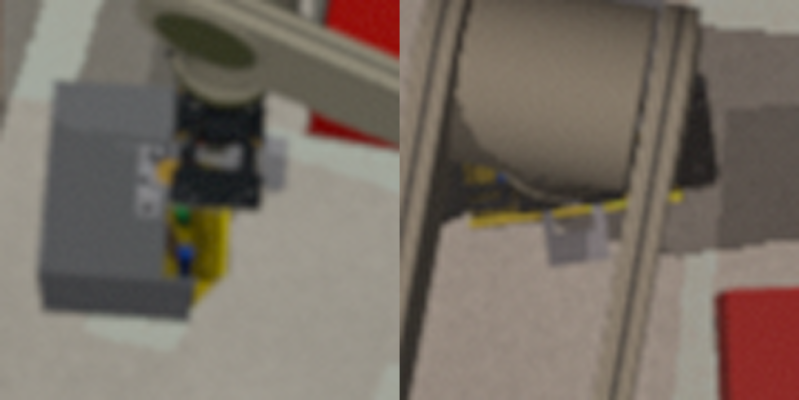

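```bash
python3 - <<'E'
from tp import *
from plant import robot
s=robot.read_state(); T=np.array(s["tool_pos"]); a=.150; ax=np.array([np.cos(a),np.sin(a),0])
L=T-.044*ax; L[2]=T[2]-.0672
b=cams.read_camera("top"); sc=cams.read_camera("scene")
pts=np.array([[-34,22,22],[-34,-22,22],[-34,22,0],[-34,-22,0],[-34,0,22]])/1000
for p,n in((b,"top"),(sc,"scene")):
    print(n,proj(p,plate([pts],L,a,.583)[0]))
    c=cams.silhouettes(p,"latch_plate")
    for q in c[:2]:
        m=q["mask"];yy,xx=np.nonzero(m);print(q["score"],q["xy"],m.sum(),xx.min(),xx.max(),yy.min(),yy.max())
# crude: per row columns of greyish plate in top
im=b["pixels"][205:230,243:270].astype(int)
for r in range(8,22,2): print(205+r," ".join("%d/%d"%(v.mean(),v.max()-v.min()) for v in im[r]))
E
```

```text
top [[248.8585 222.0766]
 [262.5917 220.2351]
 [248.5194 218.7051]
 [262.0489 216.8934]
 [255.7276 221.1555]]
scene [[297.4623 201.6904]
 [298.1094 190.5949]
 [293.9031 202.8917]
 [294.5708 191.902 ]
 [297.7871 196.1211]]
0.49 [298.5, 198.6] 74 286 299 190 202
213 90/76 89/80 88/80 88/79 92/38 93/8 96/27 93/61 93/72 88/70 87/63 90/56 88/49 84/40 84/33 93/22 113/9 121/7 104/12 87/16 84/16 82/13 83/15 109/23 122/28 122/27 111/25
215 119/30 120/27 118/23 115/20 109/14 101/7 95/5 90/10 82/14 81/14 82/12 82/13 82/14 83/13 85/14 89/14 109/8 121/7 110/8 90/12 82/16 83/14 93/19 112/26 121/29 119/27 100/21
217 140/24 141/23 140/23 139/24 128/18 109/10 97/8 104/11 107/14 97/12 91/8 90/7 90/7 93/6 103/7 110/8 116/7 121/8 111/7 94/11 81/15 85/16 109/22 121/27 119/27 117/27 91/19
219 138/22 138/23 137/23 140/24 133/22 115/12 94/6 94/6 93/7 95/6 96/6 96/6 95/7 98/7 111/7 120/7 120/7 120/8 120/8 118/14 115/19 100/19 110/24 123/29 120/27 107/25 84/15
221 136/23 136/23 138/22 140/24 142/22 120/16 99/7 96/6 96/6 98/6 96/6 97/6 97/6 96/6 110/8 120/6 120/6 121/6 119/8 131/16 138/22 130/25 120/28 119/26 119/27 96/21 86/16
223 139/23 141/24 140/23 142/23 138/23 125/18 105/10 95/5 96/6 97/8 97/7 95/8 99/10 105/10 118/12 122/10 125/12 128/13 129/15 131/18 129/20 129/25 124/27 119/27 117/27 88/19 93/20
225 138/23 138/23 138/24 140/23 138/23 133/21 130/19 129/19 131/21 138/21 141/24 143/23 141/22 139/23 140/23 138/24 138/22 138/23 138/23 138/21 129/24 123/27 122/29 119/28 105/23 83/17 99/21
```

```bash
python3 - <<'E'
from tp import *
from go import to
sc=[cams.read_camera("scene") for _ in range(2)]; b=[cams.read_camera("top") for _ in range(2)]
I=np.mean([p["pixels"].astype(float) for p in sc],0); J=np.mean([p["pixels"].astype(float) for p in b],0)
for r in range(187,206): print(r," ".join("%d/%d"%(v.mean(),v[0]-v[2]) for v in I[r,290:304]))
print()
for c in range(247,264): print(c," ".join("%d/%d"%(v.mean(),v[0]-v[2]) for v in J[217:228,c]))
to(None)
E
```

```text
187 25/-5 23/-4 21/-5 37/-1 89/9 135/14 149/15 150/15 149/14 149/15 151/15 151/15 150/15 137/17
188 26/-5 21/-3 23/-7 40/0 92/8 138/12 154/11 154/10 152/11 152/14 151/15 150/15 148/16 130/23
189 24/-4 19/-2 27/0 42/0 93/2 138/4 154/4 155/4 156/6 156/10 155/12 154/12 147/16 127/25
190 25/-3 28/11 37/17 45/7 84/0 125/0 141/0 145/0 149/2 153/4 158/6 158/8 152/11 136/18
191 27/-1 38/16 53/27 60/18 86/2 117/-2 129/-1 131/-2 135/0 143/2 155/5 160/6 159/6 155/7
192 30/-3 40/7 61/16 81/14 99/3 120/-2 128/-1 129/-1 128/-1 137/1 153/4 161/6 163/4 163/4
193 33/-5 39/-1 66/6 94/9 110/2 120/-1 126/-1 127/-1 129/0 138/2 153/4 160/6 161/5 163/5
194 35/-5 37/-1 65/4 97/6 109/0 113/-1 120/-1 123/-1 125/0 137/3 153/6 160/7 161/6 162/6
195 37/-3 39/-1 68/5 96/5 105/2 108/0 110/-1 113/-1 117/0 131/5 148/9 156/10 159/8 161/6
196 36/-4 39/0 66/4 93/5 103/2 105/-1 106/-1 106/-1 109/0 125/6 143/12 151/13 155/11 158/9
197 30/-3 36/0 58/3 84/3 100/0 106/0 106/0 106/-1 109/1 125/6 142/12 149/15 150/14 150/13
198 27/-4 30/-3 46/0 74/1 96/1 105/-1 106/-1 106/-1 112/1 127/8 144/13 149/15 148/16 147/14
199 27/-4 2
[... 1320 characters left out ...]
6 96/6 106/8 127/17 139/23 138/24 140/22
257 102/6 110/5 110/6 111/5 110/7 110/6 118/10 132/18 138/22 138/23 137/22
258 109/6 118/6 120/6 121/7 120/6 119/6 124/10 134/19 138/23 140/22 140/22
259 113/6 120/6 121/6 121/6 120/5 119/6 124/10 134/19 139/22 140/23 141/23
260 118/7 121/5 120/6 121/6 120/5 119/6 124/11 135/19 137/22 140/23 141/22
261 120/6 119/6 120/6 121/7 120/6 119/5 127/14 135/21 137/22 139/23 141/22
262 101/9 104/9 119/11 128/12 126/11 123/10 129/16 136/22 138/23 137/22 135/23
263 84/14 87/14 116/17 135/20 134/19 131/19 131/18 135/22 137/22 130/22 125/21
t 10.3 tcp [ 0.4549 -0.0253  0.2801] yaw 0.1482 tilt -0.9999999014655356 F [ 0.5711 -0.2569 -1.9247] open 0.009363851597244698
```

```bash
python3 - <<'E'
from tp import *
sc=cams.read_camera("scene"); b=cams.read_camera("top"); print(b["cx"],b["cy"],sc["cx"],sc["cy"])
a=.1482; ax=np.array([np.cos(a),np.sin(a),0]);n=np.array([-np.sin(a),np.cos(a),0])
T=np.array([.4549,-.0253,.2801])
X=tri([sc,b],[(299.2,196.2),(255.3,223.9)]); print(X,[proj(sc,X),proj(b,X)]); d=X-T; print("edge rel TCP along,lat,z mm",d@ax*1e3,d@n*1e3,d[2]*1e3)
# rel to hold point: z-18.8 ; predict vs theta
for th in(.2,.3,.4,.45,.5,.55,.583,.65):
    c,s=np.cos(th),np.sin(th); print(th,-84*c+25.5*s, -84*s-25.5*c+18.8, proj(b,T+ax*(-84*c+25.5*s)/1e3+[0,0,(-84*s-25.5*c+18.8)/1e3]),proj(sc,T+ax*(-84*c+25.5*s)/1e3+[0,0,(-84*s-25.5*c+18.8)/1e3]))
E
```

```text
260.9474805847237 189.97965171982838 261.62973257189833 200.443226402253
[ 0.3925 -0.0318  0.2364] [array([[299.6668, 196.4076]]), array([[255.4273, 223.3076]])]
edge rel TCP along,lat,z mm -62.655043756678104 2.7802476536475935 -43.738319640454606
0.2 -77.25952460339023 -22.8799215217368 [[256.8551 227.4517]] [[304.0908 194.2635]]
0.3 -72.71249981668674 -30.384777832255477 [[256.6819 226.1267]] [[302.6916 194.8007]]
0.4 -67.43895576737177 -37.39819610100021 [[256.4797 224.5801]] [[301.1213 195.2776]]
0.45 -64.54593547778849 -40.6985059753366 [[256.3685 223.7292]] [[300.277  195.4922]]
0.5 -61.49158396438413 -43.850100570957565 [[256.2509 222.8295]] [[299.3961 195.6905]]
0.55 -58.283535515266664 -46.84510254269277 [[256.1273 221.8836]] [[298.4808 195.8719]]
0.583 -56.08590778608492 -48.73236962976185 [[256.0426 221.2351]] [[297.859  195.9824]]
0.65 -51.43878573185168 -52.33579494482825 [[255.8632 219.8625]] [[296.5559 196.1834]]
```

The two views agree that the actual tilt is only about 0.47–0.5 rad, because the pads slid up the grip. They also put the plate about 2.7 mm further to +y than the robot's position says. The window under the head is too tight at that angle, so I'll re-tilt on the shelf: hold the lip about 5 mm up, loosen, and let it droop.

Call:
step_arm:
  deltas:
    - {"offset": [-0.2,-3,0],"roll": 0}
    - {"offset": [-0.4,-5,0],"roll": 0}
    - {"offset": [-0.4,-5,0],"roll": 0}
    - {"offset": [-0.4,-5,0],"roll": 0}
    - {"offset": [-0.4,-4.5,0],"roll": 0}
    - {"offset": [-0.3,-3,1],"roll": 0}
    - {"offset": [0,0,4],"roll": 0}
    - {"offset": [0,0,5],"roll": 0}
    - {"offset": [0,0,5],"roll": 0}
    - {"offset": [0,0,4],"roll": 0}
    - {"offset": [0,0,1.6],"roll": 0}
    - {"offset": [0,0,0],"roll": 0}

```text
t: 11.9
tool_pos: [0.513, -0.2735, 0.0736]
orientation: [0.234, -3.131, -0.002]
force: [-0.2, -0.1, -1.2]
opening: 0.0101
```

```bash
python3 go.py .5136 -.2738 .0725
```

```text
t 11.9 tcp [ 0.513  -0.2735  0.0736] yaw 0.1491 tilt -0.9999981488932967 F [-0.2028 -0.0885 -1.1752] open 0.010133356364699813
tool delta cm [-0.0507 -0.041   0.1081]
```

Call:
step_arm:
  deltas:
    - {"offset": [0,0,0],"roll": 0}
    - {"offset": [0,0,0],"roll": 0}
    - {"offset": [0,0,0],"roll": 0}
    - {"offset": [0,0,0],"roll": 0}
  grip_force: 3

```text
t: 12.4
tool_pos: [0.5138, -0.2739, 0.0748]
orientation: [-0.234, 3.132, -0.001]
force: [0.2, 0.4, -2.1]
opening: 0.0098
```

```bash
python3 - <<'E'
from go import *
to(None)
for _ in range(3): 
    b=cams.read_camera("top"); print(robot.read_state()["force"])
J=b["pixels"].astype(float)
for c in range(310,330,1): print(c," ".join("%d/%d"%(v.mean(),v[0]-v[2]) for v in J[202:220,c]))
E
```

```text
t 12.4 tcp [ 0.5138 -0.2739  0.0748] yaw 0.1493 tilt -0.9999996850272621 F [ 0.1613  0.3994 -2.0677] open 0.00984927396481635
[-0.1982 -0.1619 -1.429 ]
[ 1.0559 -1.297  -1.8576]
[ 0.4839  0.6643 -2.02  ]
310 65/10 79/13 83/14 84/13 82/14 84/15 102/17 129/21 141/24 140/23 140/24 115/19 83/15 80/13 80/13 85/15 102/18 105/23
311 74/11 83/12 85/15 81/14 83/14 83/14 86/14 116/20 136/22 136/24 134/22 113/19 83/15 81/14 83/13 103/17 125/22 117/23
312 74/12 86/12 83/14 83/15 81/15 80/13 83/13 116/21 137/23 135/23 136/23 128/21 103/17 83/13 85/15 113/20 138/22 128/23
313 81/14 83/14 82/15 83/14 82/13 80/15 85/15 116/19 138/22 137/22 141/22 140/23 117/19 84/14 80/14 100/18 130/21 136/22
314 82/14 81/15 82/14 82/14 83/14 81/13 85/14 118/19 139/22 138/23 141/23 141/24 116/19 84/14 81/14 103/18 131/22 141/23
315 81/14 82/13 82/15 82/14 81/14 80/14 82/14 117/20 139/24 141/23 141/23 140/23 118/19 84/15 83/16 115/19 136/24 140/23
316 82/13 82/14 84/13 82/13 81/14 81/14 84/15 108/17 133/19 138/22 139/24 139/22 129/21 99/16 84/14 114/19 136/23 139/22
317 89/7 89/8 87/9 87/10 86/10 87/10 86/10 96/9 108
[... 766 characters left out ...]
40/23
324 120/21 139/23 139/24 121/18 100/9 95/4 96/4 95/5 96/5 92/7 88/12 116/20 134/22 134/22 137/22 139/23 138/23 139/23
325 124/20 139/23 140/22 122/17 100/7 94/4 95/4 97/4 95/5 91/8 88/11 117/19 137/22 140/24 140/24 139/22 140/23 137/22
326 121/18 132/21 134/22 119/15 98/7 95/4 98/3 97/6 94/5 91/6 89/12 117/20 141/23 140/23 140/23 143/23 139/24 139/23
327 107/11 113/11 115/15 107/11 93/5 94/5 96/5 96/6 94/5 92/8 89/12 121/21 143/24 142/24 144/24 144/25 141/24 141/23
328 96/4 96/5 96/5 97/4 96/5 96/5 96/4 96/4 94/6 90/7 87/14 119/19 140/23 139/23 141/23 144/22 145/25 143/23
329 88/8 88/8 92/9 106/11 110/11 101/10 93/7 91/9 94/7 88/10 86/13 119/20 139/22 138/22 138/24 140/24 142/23 140/22
```

The 3 N grip's pad friction holds the plate at this angle. I'll use a quick upward start at low grip, so the inertia adds nose-down moment, and then measure.

Call:
step_arm:
  deltas:
    - {"offset": [0,0,-4],"roll": 0}
    - {"offset": [0,0,-3.5],"roll": 0}
    - {"offset": [0,0,-2.5],"roll": 0}
    - {"offset": [0,0,-1.5],"roll": 0}
    - {"offset": [0,0,-0.7],"roll": 0}
    - {"offset": [0,0,-0.3],"roll": 0}
    - {"offset": [0,0,0],"roll": 0}

```text
t: 13.42
tool_pos: [0.5132, -0.2735, 0.1983]
orientation: [0.234, -3.132, -0.001]
force: [0.0, 0.7, -2.2]
opening: 0.0099
```

```bash
cat > meas.py <<'E'
from tp import *
from go import to
from scipy.optimize import least_squares
a=.149; ax=np.array([np.cos(a),np.sin(a),0]);n=np.array([-np.sin(a),np.cos(a),0])
def edge(img,p,e0,dirw):
    """subpixel edge of plate's front-top edge: search along image direction of world dir"""
    u=proj(p,np.array([e0,e0+.005*dirw])); d=u[1]-u[0]; d/=np.linalg.norm(d)
    t=np.arange(-9,9,.1); q=u[0]+t[:,None]*d
    v=cv2.remap(img,q[:,0].astype(np.float32)[None],q[:,1].astype(np.float32)[None],cv2.INTER_LINEAR)[0]
    return t,v,u[0],d
def measure(h=47.5):
    sc=[cams.read_camera("scene") for _ in range(2)]; b=[cams.read_camera("top") for _ in range(2)]
    T=np.array(robot.read_state()["tool_pos"]); to(None)
    for nm,P in(("scene",sc),("top",b)):
        p=P[0]; img=np.mean([q["pixels"].astype(np.float32) for q in P],0).mean(2).astype(np.float32)
        th=np.arange(.2,1.0,.01); 
        for lat in (-.012,-.004,.004,.012):
            prof=[]
            for x in th:
                c,s=np.cos(x),np.sin(x); X=T+ax*(-84*c+(h-22)*s)/1e3+n*(lat+.0027)+[0,0,(-84*s-(h-22)*c+18.8)/1e3]
                q=proj(p,X)[0].astype(np.float32); prof.append(cv2.remap(img,q[None,:1],q[None,1:],cv2.INTER_LINEAR)[0,0])
            prof=np.array(prof); print(nm,lat," ".join("%d"%v for v in prof[::4]), "theta edge",th[np.argmax(-np.diff(prof))+0])
if __name__=="__main__":
    print("th   "," ".join("%.2f"%v for v in np.arange(.2,1.0,.04))); measure()
E
python3 meas.py
```

```text
th    0.20 0.24 0.28 0.32 0.36 0.40 0.44 0.48 0.52 0.56 0.60 0.64 0.68 0.72 0.76 0.80 0.84 0.88 0.92 0.96
t 13.625 tcp [ 0.5132 -0.2735  0.1984] yaw 0.1492 tilt -0.9999992241420319 F [-1.0353 -0.9701 -1.5908] open 0.010353562421571597
scene -0.012 162 162 162 162 162 162 162 162 162 162 160 156 147 133 117 98 70 50 47 48 theta edge 0.8000000000000005
scene -0.004 162 162 162 162 162 162 162 162 162 161 160 156 147 134 118 98 70 47 43 41 theta edge 0.8100000000000005
scene 0.004 163 162 162 161 160 160 160 161 161 161 160 157 150 134 118 98 75 52 46 45 theta edge 0.8500000000000005
scene 0.012 162 161 161 161 161 161 161 159 158 157 154 149 141 128 119 111 104 96 96 100 theta edge 0.6800000000000004
top -0.012 136 136 136 136 134 133 133 134 134 133 128 119 111 107 108 108 107 107 113 126 theta edge 0.6400000000000003
top -0.004 136 136 136 136 135 136 137 137 136 134 128 119 108 107 108 108 107 107 112 126 theta edge 0.6600000000000004
top 0.004 139 139 139 138 138 138 138 137 137 138 135 124 112 108 108 108 106 105 115 128 theta edge 0.9800000000000006
top 0.012 140 140 140 138 137 136 136 136 136 135 130 120 112 107 108 108 106 105 108 112 theta edge 0.6500000000000004
```

The quick lift took the tilt to about 0.68 rad (top says 0.64, scene 0.72). I'll set it accurately to about 0.56 by lowering the lip onto the shelf at light grip. That also gives me the lip height relative to the TCP.

Call:
step_arm:
  deltas:
    - {"offset": [0,0,1],"roll": 0}
    - {"offset": [0,0,2.2],"roll": 0}
    - {"offset": [0,0,3],"roll": 0}
    - {"offset": [0,0,3],"roll": 0}
    - {"offset": [0,0,1.8],"roll": 0}
    - {"offset": [0,0,1],"roll": 0}
    - {"offset": [0,0,0.3],"roll": 0}
    - {"offset": [0,0,0.24],"roll": 0}
    - {"offset": [0,0,0.25],"roll": 0}
    - {"offset": [0,0,0.25],"roll": 0}
    - {"offset": [0,0,0.2],"roll": 0}
    - {"offset": [0,0,0],"roll": 0}

```text
t: 15.12
tool_pos: [0.5135, -0.2738, 0.0667]
orientation: [0.234, -3.133, 0.0]
force: [1.4, 0.6, 3.3]
opening: 0.0099
```

```bash
python3 meas.py
```

```text
th    0.20 0.24 0.28 0.32 0.36 0.40 0.44 0.48 0.52 0.56 0.60 0.64 0.68 0.72 0.76 0.80 0.84 0.88 0.92 0.96
t 15.325 tcp [ 0.5134 -0.2738  0.0667] yaw 0.1492 tilt -0.999999970907439 F [1.828  0.4064 2.0132] open 0.009837511262791717
scene -0.012 147 147 147 148 149 149 150 150 150 149 143 133 115 105 97 91 74 54 39 34 theta edge 0.8500000000000005
scene -0.004 149 150 150 149 149 150 150 150 149 149 142 131 115 104 95 86 65 47 38 40 theta edge 0.8100000000000005
scene 0.004 151 150 149 149 148 147 147 148 148 149 145 136 125 113 99 84 64 48 39 36 theta edge 0.8000000000000005
scene 0.012 148 148 147 147 146 146 146 147 148 148 147 143 135 120 105 88 72 60 54 54 theta edge 0.7400000000000004
top -0.012 139 140 141 142 142 143 141 140 139 128 110 88 88 90 93 93 93 93 96 99 theta edge 0.6200000000000003
top -0.004 141 140 140 139 139 139 139 141 142 134 117 97 89 90 93 93 92 92 96 108 theta edge 0.6200000000000003
top 0.004 136 135 134 135 137 139 140 142 140 133 113 97 87 91 92 93 93 91 93 105 theta edge 0.5700000000000003
top 0.012 139 139 138 138 138 138 138 139 138 137 130 121 108 98 92 92 93 92 92 93 theta edge 0.6400000000000003
```

Call:
step_arm:
  deltas:
    - {"offset": [0,0,0.1],"roll": 0}
    - {"offset": [0,0,0.1],"roll": 0}
    - {"offset": [0,0,0],"roll": 0}

```text
t: 15.7
tool_pos: [0.5135, -0.2737, 0.0648]
orientation: [0.234, -3.133, -0.0]
force: [1.7, 0.4, 3.5]
opening: 0.0101
```

Call:
step_arm:
  deltas:
    - {"offset": [0,0,0],"roll": 0}
    - {"offset": [0,0,0],"roll": 0}
  grip_force: 50

```text
t: 15.95
tool_pos: [0.5134, -0.2738, 0.0647]
orientation: [0.234, -3.133, -0.0]
force: [1.6, 0.6, 1.9]
opening: 0.0093
```

```bash
python3 go.py
```

```text
t 15.95 tcp [ 0.5134 -0.2738  0.0647] yaw 0.1491 tilt -0.9999999555749921 F [1.5667 0.5518 1.9016] open 0.00932706737210718
```

Call:
step_arm:
  deltas:
    - {"offset": [0,0,-2],"roll": 0}
    - {"offset": [0,0,-4],"roll": 0}
    - {"offset": [0,0,-5],"roll": 0}
    - {"offset": [0,0,-5],"roll": 0}
    - {"offset": [0,0,-4],"roll": 0}
    - {"offset": [0.2,3,-1.5],"roll": 0}
    - {"offset": [0.3,4,0],"roll": 0}
    - {"offset": [0.4,5,0],"roll": 0}
    - {"offset": [0.4,5,0],"roll": 0}
    - {"offset": [0.3,4.5,0],"roll": 0}
    - {"offset": [0.23,3,0],"roll": 0}
    - {"offset": [0,0.7,0],"roll": 0}

```text
t: 17.45
tool_pos: [0.4573, -0.0259, 0.2807]
orientation: [-0.238, 3.132, -0.0]
force: [-0.1, -0.2, -1.7]
opening: 0.0095
```

Call:
step_arm:
  deltas:
    - {"offset": [0,0,1],"roll": 0}
    - {"offset": [0,0,0],"roll": 0}

```text
t: 17.7
tool_pos: [0.4574, -0.0281, 0.2685]
orientation: [0.232, -3.131, -0.0]
force: [0.5, -0.1, -0.9]
opening: 0.0095
```

```bash
python3 go.py .4579 -.0272 .2087; python3 - <<'E'
import re
s=open('meas.py').read()
E
python3 meas.py; python3 - <<'E'
from tp import *
T=np.array(robot.read_state()["tool_pos"]); a=.149; ax=np.array([np.cos(a),np.sin(a),0]);n=np.array([-np.sin(a),np.cos(a),0])
sc=cams.read_camera("scene"); b=cams.read_camera("top")
L=T-.0468*ax; L[2]=T[2]-.0647
pts=np.array([[-30,22,22],[-30,-22,22]])/1000
for lat in (0,.0027):
  print([proj(p,plate([pts],L+n*lat,a,.56)[0]) for p in(b,sc)])
J=b["pixels"].astype(float).mean(2)
for r in range(217,225): print(r," ".join("%d"%v for v in J[r,243:268]))
I=sc["pixels"].astype(float).mean(2)
for c in range(292,299): print(c," ".join("%d"%v for v in I[186:207,c]))
E
```

```text
t 17.7 tcp [ 0.4574 -0.0281  0.2685] yaw 0.1482 tilt -0.9999972586723058 F [ 0.4776 -0.0724 -0.8929] open 0.009479843742199666
tool delta cm [-0.0734  0.0794  5.979 ]
th    0.20 0.24 0.28 0.32 0.36 0.40 0.44 0.48 0.52 0.56 0.60 0.64 0.68 0.72 0.76 0.80 0.84 0.88 0.92 0.96
t 17.9 tcp [ 0.4581 -0.028   0.2697] yaw 0.1481 tilt -0.9999999173762111 F [-0.4219  0.0776 -0.7173] open 0.009659325902272172
scene -0.012 161 162 162 162 161 161 160 160 159 159 158 156 147 134 119 106 87 58 33 38 theta edge 0.8400000000000005
scene -0.004 161 161 160 159 157 154 152 151 151 151 150 146 136 120 107 97 83 57 34 35 theta edge 0.8400000000000005
scene 0.004 157 154 152 150 149 149 149 150 150 150 149 146 138 120 102 84 63 42 30 28 theta edge 0.8300000000000005
scene 0.012 147 147 148 148 149 150 150 150 150 150 149 145 136 116 90 63 41 29 27 28 theta edge 0.7800000000000005
top -0.012 139 138 137 137 136 138 140 141 140 139 133 119 108 111 114 115 115 113 109 102 theta edge 0.9800000000000006
top -0.004 140 139 138 138 138 139 140 140 140 138 137 132 121 110 103 101 100 95 92 95 theta edge 0.69000000
[... 1171 characters left out ...]
126 117 121
224 140 141 140 137 138 138 136 138 140 141 141 141 141 139 139 138 137 138 137 137 136 129 124 122 120
292 25 26 28 35 42 55 71 88 95 92 89 87 77 64 52 53 63 75 86 93 105
293 56 59 66 77 85 87 97 113 115 106 101 101 96 92 87 92 108 121 131 135 138
294 102 106 114 126 133 126 125 129 128 121 117 116 118 120 118 125 136 144 149 149 147
295 138 138 145 152 155 152 148 147 145 140 139 139 140 141 141 143 147 149 149 151 148
296 148 150 154 161 163 160 158 158 156 151 148 149 149 149 148 149 149 149 148 147 148
297 148 148 155 160 163 162 161 160 159 153 151 150 151 150 149 150 148 148 147 146 147
298 149 149 152 159 162 161 161 160 158 151 149 150 151 150 150 149 149 146 146 148 149
```

```bash
cp meas.py m2.py; python3 - <<'E'
from tp import *
from go import to
to(None)
T=np.array(robot.read_state()["tool_pos"]); a=.149; ax=np.array([np.cos(a),np.sin(a),0]);n=np.array([-np.sin(a),np.cos(a),0])
sc=cams.read_camera("scene"); b=cams.read_camera("top")
X=tri([sc,b],[(294.2,195.8),(255.8,218.8)]);print(X,proj(sc,X),proj(b,X));d=X-T;print(d@ax*1e3,d@n*1e3,d[2]*1e3-18.8)
A=cv2.resize(sc["pixels"][180:215,270:310,::-1],(560,490),interpolation=cv2.INTER_CUBIC)
B=cv2.resize(b["pixels"][195:230,235:275,::-1],(560,490),interpolation=cv2.INTER_CUBIC)
cv2.imwrite("pics/g.png",cv2.resize(np.hstack([A,B]),None,fx=.7,fy=.7,interpolation=cv2.INTER_AREA))
E
```

```text
t 18.0 tcp [ 0.4581 -0.0277  0.2699] yaw 0.1484 tilt -0.9999999955863809 F [-0.4182  0.7957 -1.8093] open 0.009450011179459171
[ 0.4103 -0.0331  0.2237] [[294.8524 196.0959]] [[255.9806 217.9729]]
-48.01386918948628 1.7489370845945253 -64.96072209182856
```

View pics/g.png

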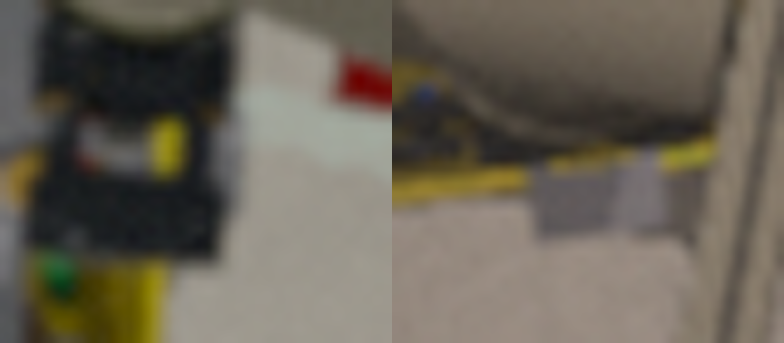

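The crop shows the plate nose-down in front of the bin. The yellow rim is visible through the eye and gripper at about (170,145) on the left, with no contact yet. The tilt is about 0.65–0.7 rad. The lip height relation should still hold, so I'll go down in front of the rim and press in slowly.

Call:
step_arm:
  deltas:
    - {"offset": [0,0,1],"roll": 0}
    - {"offset": [0,0,2],"roll": 0}
    - {"offset": [0,0,2],"roll": 0}
    - {"offset": [0,0,1],"roll": 0}
    - {"offset": [0,0,0.25],"roll": 0}
    - {"offset": [-0.3,0,0],"roll": 0}
    - {"offset": [-0.3,0,0],"roll": 0}
    - {"offset": [-0.25,0,0],"roll": 0}
    - {"offset": [-0.25,0,0],"roll": 0}
    - {"offset": [-0.25,0,0],"roll": 0}
    - {"offset": [-0.25,0,0],"roll": 0}

```text
t: 19.48
tool_pos: [0.4735, -0.0249, 0.2071]
orientation: [0.234, -3.132, -0.0]
force: [-2.6, -0.8, -0.9]
opening: 0.0099
```

Call:
step_arm:
  deltas:
    - {"offset": [-0.2,0,0],"roll": 0}
    - {"offset": [-0.2,0,0],"roll": 0}
    - {"offset": [-0.2,0,0],"roll": 0}
    - {"offset": [-0.2,0,0],"roll": 0}
    - {"offset": [-0.2,0,0],"roll": 0}
    - {"offset": [-0.2,0,0],"roll": 0}

```text
t: 20.23
tool_pos: [0.4858, -0.0231, 0.2074]
orientation: [-0.234, 3.133, -0.0]
force: [-1.9, -1.3, -2.0]
opening: 0.0097
```

```bash
cat > st.py <<'E'
from h import *
np.set_printoptions(precision=4,suppress=True)
ax=np.array([np.cos(.149),np.sin(.149),0]);n=np.array([-np.sin(.149),np.cos(.149),0]); S=np.array([.4915,-.0219,0])
def st(k=3):
    P=None
    for i in range(k):
        s=robot.read_state(); T=np.array(s["tool_pos"]); f=np.array(s["force"]); print("t %.2f s %.1f lat %.1f z %.1f | F ax %.1f lat %.1f z %.1f"%(s["t"],(T-S)@ax*1e3,(T-S)@n*1e3,T[2]*1e3,f@ax,f@n,f[2]))
        if i<k-1: P=cams.read_camera(["scene","top"][i%2])
    return P
if __name__=="__main__": st()
E
python3 st.py
```

```text
t 20.23 s -5.8 lat -0.3 z 207.4 | F ax -2.1 lat -1.0 z -2.0
t 20.27 s -5.6 lat -0.3 z 207.4 | F ax -2.4 lat -0.1 z -0.9
t 20.32 s -5.7 lat -0.3 z 207.3 | F ax -2.5 lat 0.6 z -1.3
```

Call:
step_arm:
  deltas:
    - {"offset": [-0.25,0,0],"roll": 0}
    - {"offset": [-0.25,0,0],"roll": 0}
    - {"offset": [-0.25,0,0],"roll": 0}
    - {"offset": [-0.25,0,0],"roll": 0}
    - {"offset": [-0.25,0,0],"roll": 0}
    - {"offset": [-0.2,0,0],"roll": 0}
    - {"offset": [-0.2,0,0],"roll": 0}
    - {"offset": [-0.2,0,0],"roll": 0}

```text
t: 21.32
tool_pos: [0.5041, -0.0203, 0.2073]
orientation: [0.234, -3.133, -0.0]
force: [-2.7, 0.1, -0.2]
opening: 0.0098
```

```bash
python3 st.py; python3 look.py h1.png
```

```text
t 21.32 s 12.7 lat -0.3 z 207.3 | F ax -2.6 lat 0.5 z -0.2
t 21.38 s 12.9 lat -0.3 z 207.3 | F ax -2.4 lat -0.4 z -1.0
t 21.43 s 12.8 lat -0.3 z 207.3 | F ax -1.5 lat -0.5 z -0.8
t 21.425 tcp [ 0.5042 -0.0203  0.2073] yaw 0.1492 tilt -0.9999999935737666 F [-1.4257 -0.7341 -0.8209] open 0.009824357164201552
tool delta cm [ 4.983   0.2724 -0.3711]
```

View pics/h1.png

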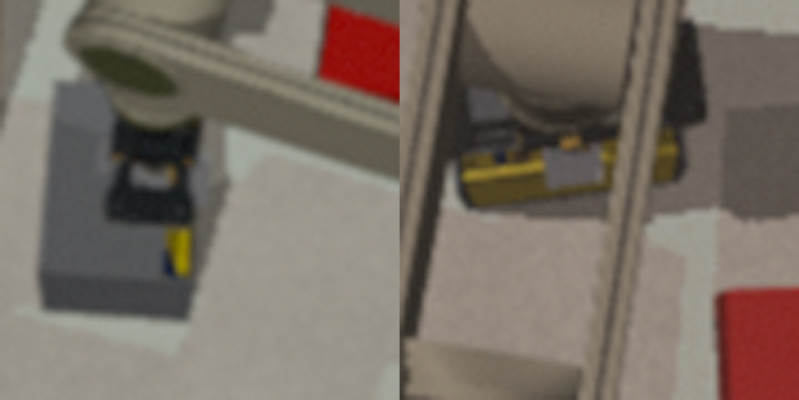

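The top half shows the brass head at (570,143) with the front bar at (575,167) just in front of it, and the bin pressed well in. The 1 px sideways offset is what the yaw should give. I'll check alignment in numbers.

```bash
python3 - <<'E'
from tp import *
from st import *
b=[cams.read_camera("top") for _ in range(2)]; p=b[0]
J=np.mean([q["pixels"].astype(float) for q in b],0)
print("mean / R-B")
for r in range(193,210): print(r," ".join("%d/%d"%(v.mean(),v[0]-v[2]) for v in J[r,244:264]))
a=.149
for nm,X in(("head top/bottom r",[[.4915-.0004+.0027*.1485,-.0195,.181]]),):pass
Hd=np.array([.4911,-.0195,.181]); print("stud cam px",proj(p,Hd))
st(1)
E
```

```text
mean / R-B
193 57/13 65/14 63/16 62/15 65/15 61/16 58/13 57/14 57/14 59/14 55/12 47/11 45/11 42/9 41/9 40/8 46/9 50/7 46/8 45/7
194 38/7 43/11 48/12 57/12 64/14 61/15 55/12 52/13 53/14 58/13 57/16 46/13 39/8 39/7 39/6 38/7 34/6 33/4 36/4 39/5
195 38/4 37/5 40/4 41/6 43/8 43/8 40/9 44/15 51/26 56/31 62/38 55/29 39/8 37/4 37/4 37/4 34/6 33/7 35/7 40/9
196 38/5 41/5 38/4 41/4 39/5 38/4 43/8 60/38 78/59 83/65 86/66 68/46 41/12 37/4 41/5 41/6 42/15 46/27 49/32 55/36
197 38/3 39/5 36/5 38/5 37/5 37/4 42/12 74/54 93/76 93/75 85/63 66/45 50/24 53/13 66/7 70/8 64/29 63/49 65/53 69/53
198 38/11 42/17 48/22 57/12 65/5 64/4 68/6 79/31 80/53 70/47 65/30 64/27 61/28 66/18 84/8 88/5 82/31 73/60 67/59 70/49
199 49/28 58/44 65/42 79/18 88/5 81/2 86/4 86/6 79/7 72/7 72/6 77/11 77/14 81/10 89/6 95/6 98/46 85/74 73/66 75/55
200 57/40 68/58 75/56 87/22 92/4 88/4 90/4 92/3 93/4 91/4 88/5 88/4 91/5 92/6 92/4 94/8 101/48 92/79 80/76 83/62
201 76/66 90/84 94/85 95/41 92/6 92/4 91/5 90/6 92/4 93/5 92/6 92/5 92/5 92/5 92/5 93/6 89/30 78/58 73/63 84/48
202 102/94 107/101 107/100 100/54 92/12 92/4 91/6 92/6 92/6
[... 297 characters left out ...]
/43 58/46 59/45 68/34 86/14 94/5 92/5 94/5 92/5 93/5 93/6 92/6 92/6 92/4 90/9 97/15 92/24 73/37 64/42 104/32
206 60/46 59/47 60/47 66/37 85/16 92/5 89/8 85/14 83/15 82/17 82/18 79/20 78/21 78/21 74/25 74/32 72/37 64/42 66/42 102/31
207 61/47 60/46 58/48 62/44 73/28 79/19 76/25 68/32 68/37 67/37 65/39 63/42 60/42 60/39 60/38 57/37 58/31 57/29 78/27 107/26
208 61/46 58/48 60/46 59/47 62/45 61/42 58/36 55/34 56/33 56/31 57/28 57/26 62/23 63/20 63/20 63/17 66/16 71/13 94/19 111/25
209 57/32 56/32 55/31 57/27 59/25 62/21 62/18 57/14 60/14 67/14 70/11 72/10 76/10 77/12 77/12 75/13 81/13 84/15 101/22 114/26
stud cam px [[252.4432 194.5976]]
t 21.62 s 12.6 lat -0.3 z 207.3 | F ax -2.7 lat 0.6 z -0.7
```

Call:
step_arm:
  deltas:
    - {"offset": [-0.15,0,0],"roll": 0}
    - {"offset": [-0.15,0,0],"roll": 0}
    - {"offset": [-0.15,0,0],"roll": 0}
    - {"offset": [-0.15,0,0],"roll": 0}
    - {"offset": [0,0,0],"roll": 0}

```text
t: 22.25
tool_pos: [0.51, -0.0194, 0.2072]
orientation: [0.234, -3.133, -0.0]
force: [-1.9, 0.6, -2.7]
opening: 0.0094
```

```bash
python3 st.py; python3 - <<'E'
from st import *
p=cams.read_camera("top"); S2=np.array([.4911,-.0195,0])
X=onz(p,(254.1,206.3),.160); print("earlier edge along from cam stud",(X-S2)@ax*1e3,(X-S2)@n*1e3)
J=p["pixels"].astype(float)
for r in range(193,208): print(r," ".join("%d/%d"%(v.mean(),v[0]-v[2]) for v in J[r,248:260]))
E
```

```text
t 22.25 s 18.7 lat -0.3 z 207.2 | F ax -1.8 lat 0.9 z -2.7
t 22.30 s 18.7 lat -0.3 z 207.3 | F ax -1.8 lat -0.2 z -2.7
t 22.35 s 18.6 lat -0.3 z 207.3 | F ax -2.0 lat 0.7 z -2.2
earlier edge along from cam stud -37.39965633494614 -0.39267836968850095
193 40/6 44/9 44/14 51/18 55/27 56/28 58/33 53/21 38/6 36/5 37/5 37/4
194 37/5 38/5 46/15 70/46 81/63 83/63 82/62 65/41 39/9 35/5 38/4 44/5
195 38/4 40/7 51/25 83/64 98/80 96/81 96/78 73/54 52/16 61/5 73/5 69/10
196 63/6 65/18 75/52 93/76 98/81 99/80 97/81 81/55 55/21 71/9 91/7 84/10
197 86/5 84/14 86/50 96/75 99/80 92/74 86/62 71/38 59/16 77/10 91/5 86/12
198 94/4 90/5 87/19 90/39 90/47 90/38 84/23 80/12 80/8 88/5 92/6 91/8
199 92/6 90/4 92/5 88/7 84/10 89/7 92/5 91/5 92/4 92/5 91/4 91/8
200 93/6 91/4 92/5 91/6 92/7 93/5 92/5 93/5 92/6 93/5 92/5 92/6
201 94/6 92/5 91/6 93/5 94/6 96/6 93/5 91/5 92/6 93/6 94/4 94/5
202 90/7 92/6 93/6 93/5 92/6 92/5 93/4 91/5 94/6 91/6 94/4 99/4
203 87/10 94/4 93/5 92/5 92/5 93/5 93/5 93/7 91/8 92/5 93/6 99/10
204 87/13 93/4 93/5 89/10 88/12 85/15 82/17 84/17 84/19 80/21 80/20 81/25
205 75/26 82/19 79/20 76/25 75/28 71/33 70/37 69/39 67/42 63/44 62/47 63/47
206 64/44 65/44 63/46 63/47 61/49 59/52 62/49 61/50 60/51 59/50 60/50 61/50
207 62/50 62/48 60/48 61/50 60/49 60/49 61/50 61/48 62/44 59/41 55/36 57/37
```

Call:
step_arm:
  deltas:
    - {"offset": [-0.1,0,0],"roll": 0}
    - {"offset": [-0.1,0,0],"roll": 0}
    - {"offset": [-0.1,0,0],"roll": 0}
    - {"offset": [0,0,0],"roll": 0}

```text
t: 22.9
tool_pos: [0.5129, -0.019, 0.2073]
orientation: [0.234, -3.133, 0.0]
force: [-2.6, 0.4, -3.1]
opening: 0.0097
```

```bash
python3 st.py
```

```text
t 22.90 s 21.6 lat -0.3 z 207.3 | F ax -2.6 lat 0.8 z -3.1
t 22.95 s 21.6 lat -0.3 z 207.3 | F ax -2.6 lat -0.3 z -2.8
t 23.00 s 21.6 lat -0.3 z 207.3 | F ax -2.0 lat 0.4 z -2.1
```

Call:
step_arm:
  deltas:
    - {"offset": [-0.1,0,0],"roll": 0}
    - {"offset": [-0.1,0,0],"roll": 0}
    - {"offset": [0,0,0],"roll": 0}

```text
t: 23.38
tool_pos: [0.514, -0.0188, 0.207]
orientation: [0.234, -3.131, -0.0]
force: [-6.9, -0.7, -0.2]
opening: 0.0099
```

```bash
python3 st.py; python3 look.py i.png;  python3 - <<'E'
from st import *
p=cams.read_camera("top")
J=p["pixels"].astype(float)
for r in range(189,207): print(r," ".join("%d/%d"%(v.mean(),v[0]-v[2]) for v in J[r,246:260]))
E
```

```text
t 23.38 s 22.8 lat -0.3 z 207.0 | F ax -6.9 lat 0.3 z -0.2
t 23.43 s 22.7 lat -0.3 z 207.0 | F ax -6.1 lat 0.5 z -1.2
t 23.48 s 22.8 lat -0.3 z 207.0 | F ax -5.9 lat 0.5 z -0.5
t 23.475 tcp [ 0.5141 -0.0188  0.207 ] yaw 0.1491 tilt -0.9999977939320472 F [-5.9083 -0.3434 -0.5488] open 0.009835667407579187
tool delta cm [ 5.9821  0.2735 -0.3834]
189 70/17 68/17 58/14 55/14 52/12 48/13 45/13 47/11 48/11 47/11 47/10 41/14 44/10 45/9
190 66/16 64/16 56/16 55/15 54/13 52/12 45/9 42/11 46/16 46/14 40/10 35/8 38/7 37/6
191 40/9 42/9 44/10 47/9 46/11 42/11 45/11 47/11 51/18 47/13 36/7 35/4 38/6 36/5
192 38/5 38/5 40/5 41/5 41/11 50/23 62/34 76/46 68/45 52/23 37/6 40/4 38/6 38/5
193 37/7 37/4 38/5 38/7 44/19 70/49 85/68 93/74 85/65 59/35 41/8 41/4 47/4 48/6
194 36/8 40/6 43/11 51/22 55/37 82/66 98/80 98/80 93/75 76/52 56/17 68/3 78/5 69/5
195 70/4 73/4 75/11 79/41 83/64 94/75 99/79 100/80 98/79 82/59 63/20 80/4 92/5 83/8
196 86/4 91/4 90/6 89/35 95/70 101/80 99/81 98/80 99/80 79/56 60/14 76/5 91/6 84/14
197 79/15 88/8 92/4 88/15 92/49 97/76 96/80 93/74 87/64 72/34 58/8 76/5 89/7 87/14
198 93/56 92/23 92/5 91/4 93/21 94/41 90/47 88/37 87/23 70/11 64/5 73/4 86/5 91/9
199 105/85 96/35 92/6 94/4 91/6 90/8 85/9 89/9 90/7 86/4 81/3 82/6 89/4 92/7
200 82/67 88/27 92/6 93/5 93/4 94/4 92/5 93/4 93/4 91/6 93/5 94/6 93/5 94/6
201 52/32 77/12 92/4 94/5 93/6 95/5 94/4 94/5 92/5 92/6 93/4 94/6 94/4 91/4
202 57/40 75/17 91/9 93/5 93/5 93/6 93/4 94/6 94/5 91/6 93/5 92/5 92/5 94/11
203 61/48 72/32 87/13 93/4 91/5 90/8 86/13 85/17 83/17 82/19 80/21 79/23 81/20 82/25
204 60/50 68/41 78/26 80/20 81/19 76/26 72/34 68/39 71/39 68/43 65/46 64/47 61/47 65/48
205 62/50 64/49 65/47 65/46 62/47 62/49 63/49 62/50 63/48 62/51 60/53 60/53 62/52 61/51
206 62/48 62/50 61/49 62/49 63/50 62/50 59/53 63/51 62/51 58/51 62/51 62/51 60/50 60/48
```

View pics/i.png

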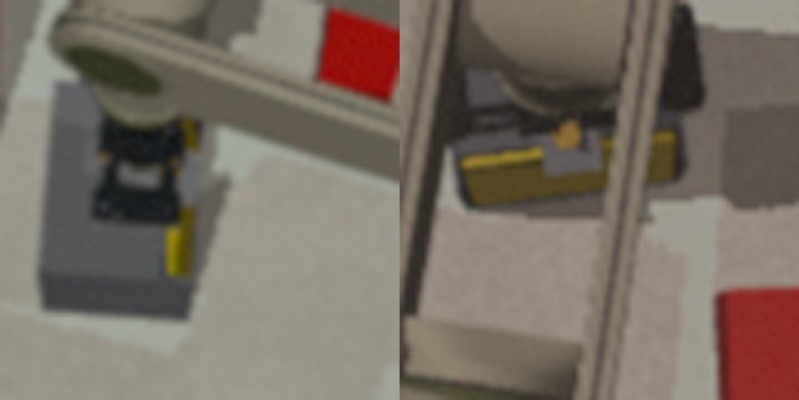

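Force jumped from −2.5 to about −6.5 N at s≈22.7. In the top view the brass head at (569,133) now lies over the front bar, with the eye's side rails on both sides of it. So the bar is under the head and against the neck. Next I'll raise slightly so the rear edge clears, cut the grip to 14 N, and level along the arc about the neck contact.

Call:
step_arm:
  deltas:
    - {"offset": [0,0.1,-0.15],"roll": 0}
    - {"offset": [0,0,0],"roll": 0}
  grip_force: 14

```text
t: 23.88
tool_pos: [0.515, -0.0176, 0.2091]
orientation: [-0.234, 3.132, -0.0]
force: [-2.8, -0.1, -1.3]
opening: 0.0097
```

```bash
python3 st.py
```

```text
t 23.88 s 23.9 lat 0.7 z 209.1 | F ax -2.8 lat 0.3 z -1.3
t 23.93 s 23.8 lat 0.7 z 209.1 | F ax -2.0 lat -0.7 z -1.5
t 23.98 s 23.8 lat 0.7 z 209.0 | F ax -1.1 lat 0.1 z -2.5
```

Call:
step_arm:
  deltas:
    - {"offset": [-0.15,0,0],"roll": 0}
    - {"offset": [-0.27,0,0.15],"roll": 0}
    - {"offset": [-0.27,0,0.18],"roll": 0}
    - {"offset": [-0.25,0,0.2],"roll": 0}
    - {"offset": [-0.25,0,0.2],"roll": 0}
    - {"offset": [0,0,0],"roll": 0}

```text
t: 24.72
tool_pos: [0.5266, -0.0159, 0.2012]
orientation: [0.234, -3.133, -0.0]
force: [-2.7, 0.5, -1.8]
opening: 0.0101
```

```bash
python3 st.py; python3 - <<'E'
from st import *
p=cams.read_camera("top")
J=p["pixels"].astype(float)
for r in range(187,209): print(r," ".join("%d/%d"%(v.mean(),v[0]-v[2]) for v in J[r,245:260]))
E
```

```text
t 24.73 s 35.6 lat 0.7 z 201.2 | F ax -2.6 lat 0.9 z -1.8
t 24.77 s 35.5 lat 0.7 z 201.4 | F ax -1.7 lat -0.5 z -2.2
t 24.82 s 35.5 lat 0.7 z 201.4 | F ax -2.4 lat -0.7 z -2.1
187 39/6 40/7 40/9 40/9 40/10 43/8 41/6 40/9 48/14 47/13 38/5 38/5 36/4 37/5 37/5
188 41/3 40/3 37/4 37/5 41/5 52/6 59/4 64/5 70/9 54/10 40/5 37/2 36/4 36/2 32/6
189 38/3 39/4 36/3 37/5 41/7 71/8 90/3 94/5 89/8 63/10 40/4 38/6 40/4 39/6 37/5
190 36/5 38/6 39/4 40/4 53/6 86/4 104/6 105/4 100/5 88/7 76/5 78/4 68/6 52/6 43/4
191 53/3 71/6 80/4 82/3 80/4 90/6 100/17 100/18 94/16 91/9 88/4 93/3 84/5 63/5 53/3
192 69/5 92/5 103/5 108/5 103/12 94/32 98/51 96/56 91/53 86/38 77/15 87/4 91/3 76/4 62/5
193 80/3 97/4 104/5 113/5 112/26 105/62 99/79 96/79 96/79 92/71 82/34 82/6 96/3 87/4 68/5
194 100/3 105/4 104/4 103/12 106/42 102/74 98/83 98/81 99/80 97/80 87/53 76/15 92/4 87/5 65/3
195 103/4 105/5 103/5 98/12 96/49 98/79 99/81 98/80 98/80 97/80 85/59 68/16 89/5 95/5 74/6
196 89/5 96/4 105/6 97/6 92/35 95/71 99/82 98/81 98/80 97/80 78/55 65/13 91/6 104/4 87/10
197 74/12 88/10 99/6 96/5 90/14 96/47 99/74 97/79 93/74 85/63 
[... 360 characters left out ...]
 104/5 106/6 106/5 105/5 106/5 105/4 102/6
202 90/83 88/69 98/26 104/4 104/5 105/5 104/6 104/5 105/5 104/5 104/6 104/5 104/7 105/4 102/6
203 60/53 61/41 90/14 104/4 104/5 104/5 105/6 104/5 104/4 103/6 101/9 95/14 92/16 91/16 89/20
204 59/48 61/46 81/24 95/14 94/15 94/16 91/18 89/19 86/19 88/18 84/23 75/32 72/36 71/37 69/40
205 60/49 60/48 68/41 78/31 74/33 72/35 68/40 66/43 64/45 65/43 62/48 59/50 59/49 60/49 65/45
206 62/49 61/49 61/48 62/48 63/46 60/49 62/50 60/49 59/49 60/48 62/48 61/50 61/48 60/49 64/46
207 63/48 62/48 61/48 63/47 59/52 59/49 59/49 60/49 60/48 60/49 61/47 61/44 59/38 56/37 64/34
208 60/50 59/50 61/47 61/49 58/41 59/33 56/36 56/33 56/31 57/28 58/28 63/23 64/18 63/17 67/20
```

Call:
step_arm:
  deltas:
    - {"offset": [-0.1,0,0],"roll": 0}
    - {"offset": [-0.1,0,0],"roll": 0}
    - {"offset": [0,0,0],"roll": 0}

```text
t: 25.25
tool_pos: [0.5278, -0.0157, 0.201]
orientation: [0.234, -3.131, -0.0]
force: [-4.7, -0.3, -1.9]
opening: 0.0096
```

```bash
python3 st.py
```

```text
t 25.25 s 36.8 lat 0.8 z 201.0 | F ax -4.7 lat 0.4 z -1.9
t 25.30 s 36.8 lat 0.8 z 201.0 | F ax -5.0 lat -0.3 z -2.7
t 25.35 s 36.8 lat 0.8 z 201.0 | F ax -4.3 lat 0.1 z -3.0
```

Call:
step_arm:
  deltas:
    - {"offset": [-0.23,0,0.23],"roll": 0}
    - {"offset": [-0.22,0,0.23],"roll": 0}
    - {"offset": [-0.2,0,0.25],"roll": 0}
    - {"offset": [-0.2,0,0.26],"roll": 0}
    - {"offset": [0,0,0],"roll": 0}

```text
t: 25.98
tool_pos: [0.537, -0.0143, 0.1915]
orientation: [0.234, -3.133, -0.0]
force: [-4.6, -1.1, -3.8]
opening: 0.0101
```

```bash
python3 st.py; python3 - <<'E'
from st import *
p=cams.read_camera("top")
J=p["pixels"].astype(float)
for r in range(184,207): print(r," ".join("%d/%d"%(v.mean(),v[0]-v[2]) for v in J[r,245:260]))
E
```

```text
t 25.98 s 46.1 lat 0.7 z 191.5 | F ax -4.7 lat -0.4 z -3.8
t 26.02 s 46.1 lat 0.7 z 191.6 | F ax -2.9 lat -0.4 z -3.1
t 26.07 s 46.1 lat 0.7 z 191.7 | F ax -3.4 lat 0.1 z -3.8
184 34/8 40/9 43/7 39/8 40/10 42/7 46/5 52/6 48/9 42/8 35/7 35/4 35/6 32/6 33/4
185 36/4 38/3 40/5 39/3 42/8 55/9 63/3 70/4 64/11 46/13 36/4 39/2 35/6 35/5 30/8
186 40/5 38/4 38/5 35/6 54/7 84/6 99/6 99/5 81/9 53/8 36/7 38/4 43/6 40/5 35/7
187 39/5 40/4 40/5 43/5 72/4 102/6 117/5 115/5 98/6 72/4 60/3 59/4 63/3 59/5 56/4
188 62/4 82/4 90/5 91/4 99/5 112/4 118/5 117/4 112/5 103/6 88/4 76/4 77/4 74/3 68/6
189 93/5 110/7 119/5 117/6 118/5 118/3 119/5 120/5 119/5 118/5 100/4 78/4 76/5 73/4 65/3
190 109/5 116/5 119/4 117/5 117/4 116/2 117/4 116/5 114/4 109/4 91/4 75/3 76/5 66/5 55/3
191 102/5 115/5 117/6 117/4 108/3 100/6 99/14 101/16 95/12 88/8 77/3 75/3 75/3 66/3 55/3
192 82/4 106/4 117/6 118/4 105/10 92/32 92/54 92/56 91/53 80/36 72/11 72/3 73/3 72/4 66/5
193 85/4 107/5 116/4 116/5 111/25 104/61 99/79 96/80 97/79 90/67 79/31 72/6 75/2 76/4 66/4
194 105/5 113/5 117/5 110/11 106/43 102/75 100/82 98/79 98/80 98/79 84
[... 465 characters left out ...]
/3 117/4 118/4 116/6 105/12
200 67/56 86/45 109/16 117/4 117/4 116/4 117/4 116/4 117/4 119/5 116/4 119/5 117/4 119/4 109/9
201 81/71 98/65 113/28 118/4 117/5 118/4 117/4 118/6 118/5 118/6 118/4 117/4 117/3 116/4 111/6
202 108/92 116/90 121/40 118/6 117/4 117/5 118/4 117/5 117/5 117/5 117/6 115/4 117/4 115/5 107/7
203 100/87 100/77 111/30 117/5 115/4 117/5 115/5 116/4 116/5 116/5 110/8 106/13 102/16 102/16 99/21
204 69/58 67/50 88/23 101/13 104/15 103/16 99/15 97/16 94/16 92/16 90/21 80/30 74/37 75/36 93/34
205 59/48 60/46 68/39 74/36 78/36 74/34 72/39 64/43 63/44 61/45 60/45 59/47 59/48 63/43 99/31
206 58/49 61/46 61/48 60/46 60/46 61/46 60/49 60/49 60/48 59/49 60/48 60/49 58/51 64/42 107/29
```

Call:
step_arm:
  deltas:
    - {"offset": [-0.18,0,0.28],"roll": 0}
    - {"offset": [-0.18,0,0.28],"roll": 0}
    - {"offset": [-0.15,0,0.28],"roll": 0}
    - {"offset": [-0.15,0,0.28],"roll": 0}
    - {"offset": [0,0,0],"roll": 0}

```text
t: 26.75
tool_pos: [0.5435, -0.0134, 0.1803]
orientation: [0.234, -3.133, -0.0]
force: [-2.7, 0.4, -2.9]
opening: 0.0101
```

```bash
python3 st.py; python3 - <<'E'
from st import *
p=cams.read_camera("top")
J=p["pixels"].astype(float)
for r in range(182,207): print(r," ".join("%d/%d"%(v.mean(),v[0]-v[2]) for v in J[r,246:258]))
E
```

```text
t 26.75 s 52.7 lat 0.7 z 180.3 | F ax -2.6 lat 0.8 z -2.9
t 26.80 s 52.7 lat 0.7 z 180.4 | F ax -2.9 lat 1.4 z -3.2
t 26.85 s 52.7 lat 0.7 z 180.4 | F ax -2.6 lat 0.5 z -2.5
182 37/10 44/10 45/13 46/12 44/10 43/7 47/12 41/9 32/5 35/8 35/5 36/3
183 37/5 35/7 36/8 40/11 40/7 42/6 57/12 51/11 38/6 36/5 36/3 34/4
184 39/4 37/4 43/4 48/11 61/9 64/4 79/7 73/7 40/7 35/3 34/5 36/5
185 36/4 36/5 39/4 64/6 92/6 100/4 105/5 88/5 50/6 41/5 44/6 49/5
186 55/5 56/5 66/5 92/4 112/4 117/4 116/5 92/4 67/5 61/5 63/5 67/5
187 94/5 94/5 100/5 110/6 115/5 117/6 115/5 97/5 76/5 71/4 73/4 73/4
188 115/5 118/7 116/6 117/4 118/6 116/6 118/5 108/6 87/5 72/6 72/4 73/5
189 115/5 118/5 117/7 119/5 117/6 117/6 120/5 119/6 97/4 74/5 73/4 74/5
190 116/5 118/5 117/4 116/4 119/5 116/4 119/5 114/5 90/4 71/5 70/5 73/5
191 112/5 112/5 112/4 112/4 106/4 101/8 95/9 98/9 88/8 75/4 71/5 72/3
192 106/4 113/4 114/4 113/12 104/29 84/38 70/31 75/25 80/19 74/8 74/3 73/3
193 105/6 115/4 117/6 118/27 107/59 90/71 74/56 61/42 66/35 70/16 71/6 71/5
194 114/4 119/5 110/10 107/42 103/76 97/81 80/64 65/48 63/45 66/27 62/9 68/4
195 112/
[... 211 characters left out ...]
/9 88/5
198 90/29 109/11 110/5 110/4 112/18 107/36 99/43 101/32 101/18 98/9 98/4 110/5
199 85/42 106/16 116/5 118/4 117/4 112/8 108/6 113/6 117/4 118/3 116/6 119/3
200 84/44 107/16 117/5 118/5 119/6 119/3 117/5 117/5 117/6 120/4 119/4 118/5
201 84/50 106/17 119/5 116/5 120/5 119/5 118/4 120/5 119/5 118/6 117/6 118/6
202 101/82 115/34 117/4 119/5 117/6 118/6 119/5 118/5 117/5 117/6 116/5 118/5
203 117/101 122/44 118/6 117/5 118/4 117/5 118/4 116/5 111/6 107/5 103/6 99/4
204 97/80 101/36 103/8 104/4 106/5 103/4 95/7 93/9 87/12 81/11 77/16 70/19
205 61/48 72/31 77/18 79/17 80/18 73/19 66/25 61/31 58/36 61/36 58/40 58/44
206 59/45 60/42 59/41 61/43 58/45 59/45 59/45 59/46 58/48 58/48 58/47 60/46
```

Call:
step_arm:
  deltas:
    - {"offset": [-0.1,0,0.15],"roll": 0}
    - {"offset": [-0.05,0,0.15],"roll": 0}
    - {"offset": [0,0,0],"roll": 0}
  grip_force: 6

```text
t: 27.28
tool_pos: [0.5454, -0.0131, 0.1786]
orientation: [-0.234, 3.131, -0.0]
force: [-5.3, 0.8, 4.3]
opening: 0.0097
```

```bash
python3 st.py
```

```text
t 27.27 s 54.6 lat 0.7 z 178.6 | F ax -5.1 lat 1.6 z 4.3
t 27.32 s 54.6 lat 0.7 z 178.6 | F ax -4.9 lat 1.8 z 5.3
t 27.38 s 54.6 lat 0.7 z 178.6 | F ax -4.3 lat 0.9 z 5.4
```

Call:
step_arm:
  deltas:
    - {"offset": [0.15,0,-0.05],"roll": 0}
    - {"offset": [0.15,0,0],"roll": 0}
    - {"offset": [0.15,0,0],"roll": 0}
    - {"offset": [0.1,0,0],"roll": 0}
    - {"offset": [0,0,0],"roll": 0}

```text
t: 28.0
tool_pos: [0.5398, -0.0141, 0.1786]
orientation: [-0.234, 3.132, -0.0]
force: [1.1, 0.9, 5.3]
opening: 0.0102
```

```bash
python3 st.py; python3 - <<'E'
from st import *
p=cams.read_camera("top")
J=p["pixels"].astype(float)
for r in range(184,208): print(r," ".join("%d/%d"%(v.mean(),v[0]-v[2]) for v in J[r,246:258]))
E
```

```text
t 28.00 s 48.9 lat 0.6 z 178.6 | F ax 1.2 lat 0.7 z 5.3
t 28.05 s 48.9 lat 0.6 z 178.6 | F ax 0.6 lat -0.4 z 5.9
t 28.10 s 48.9 lat 0.6 z 178.6 | F ax 1.2 lat 0.8 z 5.7
184 43/7 41/8 39/9 42/11 43/9 38/8 43/8 39/6 36/6 36/6 37/3 33/5
185 39/4 37/4 41/5 45/9 49/8 47/4 56/5 53/8 41/10 37/4 35/3 34/7
186 38/4 36/4 39/3 52/7 67/7 68/5 81/5 75/8 46/9 40/7 38/6 38/5
187 40/4 42/5 53/4 73/5 93/5 100/5 106/5 92/4 63/2 58/4 60/6 58/6
188 74/3 83/5 92/6 99/4 110/4 116/6 118/6 95/5 73/4 70/5 74/5 72/6
189 104/5 111/6 115/6 115/5 115/5 118/6 115/6 94/5 72/4 72/4 71/5 74/6
190 114/5 117/5 116/4 116/5 117/6 117/5 115/5 98/5 74/4 72/3 73/4 74/6
191 114/6 118/5 117/5 118/5 115/8 112/9 109/12 98/11 82/8 75/4 73/3 71/5
192 107/5 118/5 117/5 115/10 111/27 94/33 83/28 84/24 76/21 69/8 70/5 73/5
193 105/5 115/4 112/4 110/29 107/61 84/62 64/42 63/40 66/37 68/16 70/7 73/4
194 113/4 116/5 106/10 104/44 102/75 82/66 63/47 60/45 63/42 64/27 63/10 66/4
195 113/6 117/5 106/10 99/49 99/80 91/76 73/57 63/47 63/46 61/30 57/11 66/4
196 106/5 117/3 107/5 94/33 95/73 100/82 91/75 83/69 82/65 69/46 55/17 67/8
197 96/11 113/6 102/4 83/13 84/52 95/76 97/81 93/74 83/63 73/44 62/26 82/7
198 90/29 108/12 102/3 82/4 85/20 91/39 88/47 86/38 85/22 88/17 93/15 108/6
199 87/43 107/16 109/5 102/2 103/4 102/7 99/8 101/6 106/4 111/8 116/9 117/5
200 85/43 106/16 116/5 114/5 114/4 117/4 115/5 115/4 116/5 116/5 117/5 117/6
201 83/47 105/17 115/6 117/5 117/4 116/6 116/6 116/6 116/3 118/6 117/5 118/4
202 76/53 102/19 117/6 117/5 117/6 117/5 118/6 119/4 118/5 116/4 118/5 119/5
203 74/53 102/21 117/5 118/5 118/7 118/5 117/4 117/5 119/4 116/6 116/4 116/5
204 99/85 113/42 118/13 118/5 119/4 117/5 116/4 115/7 117/5 117/5 115/6 116/5
205 117/103 120/60 124/18 124/5 119/4 118/5 111/6 103/4 104/5 104/4 100/5 94/7
206 93/81 99/50 106/15 104/5 96/4 92/9 85/11 77/13 77/13 77/15 70/22 65/24
207 58/48 67/38 69/25 68/21 64/25 61/29 58/34 59/36 59/37 58/41 58/41 56/41
```

The rear bar slid under the head: the head's back edge at row 191.7 is still uncovered, and the eye's front edge now shows as a gap at row 199. The arm no longer carries the bin force. Releasing.

Call:
step_arm:
  deltas:
    - {"offset": [0.1,0,0],"roll": 0}
    - {"offset": [0,0,-0.05],"roll": 0}
    - {"offset": [0,0,0],"roll": 0}
  grip_force: 3

```text
t: 28.52
tool_pos: [0.5381, -0.0142, 0.1783]
orientation: [0.234, -3.132, -0.0]
force: [-0.5, -0.1, 3.0]
opening: 0.0096
```

Call:
step_arm:
  deltas:
    - {"offset": [0,0,0],"roll": 0}
    - {"offset": [0,0,0],"roll": 0}
    - {"offset": [0,0,0],"roll": 0}
    - {"offset": [0,0,-1],"roll": 0}
    - {"offset": [0,0,-2],"roll": 0}
    - {"offset": [0,0,-3],"roll": 0}
    - {"offset": [0,0,-3],"roll": 0}
    - {"offset": [0,0,-3],"roll": 0}
  fingers: 4

```text
t: 29.52
tool_pos: [0.5387, -0.0142, 0.3017]
orientation: [-0.234, 3.131, -0.001]
force: [0.1, 0.3, -0.7]
opening: 0.0397
```

Call:
step_arm:
  deltas:
    - {"offset": [0,-3,-1],"roll": 0}
    - {"offset": [0,-6,0],"roll": 0}
    - {"offset": [0,-6,0],"roll": 0}
    - {"offset": [0,-6,0],"roll": 0}
    - {"offset": [0,-6,0],"roll": 0}
    - {"offset": [0,-3,0],"roll": 0}
    - {"offset": [0,0,0],"roll": 0}

```text
t: 30.4
tool_pos: [0.5827, -0.3133, 0.3095]
orientation: [-0.229, 3.133, -0.001]
force: [-0.3, 0.1, -0.1]
opening: 0.04
```

```bash
python3 st.py; python3 - <<'E'
from tp import *
sc=cams.read_camera("scene"); b=cams.read_camera("top")
A=cv2.resize(sc["pixels"][170:230,235:295,::-1],(520,520),interpolation=cv2.INTER_CUBIC)
B=cv2.resize(b["pixels"][160:220,222:282,::-1],(520,520),interpolation=cv2.INTER_CUBIC)
cv2.imwrite("pics/j.png",cv2.resize(np.hstack([A,B]),None,fx=.76,fy=.76,interpolation=cv2.INTER_AREA))
E
```

```text
t 30.40 s 47.0 lat -301.7 z 309.5 | F ax -0.2 lat 0.1 z -0.1
t 30.45 s 47.5 lat -300.1 z 309.7 | F ax -0.2 lat 0.2 z -0.0
t 30.50 s 47.8 lat -299.1 z 309.7 | F ax 1.2 lat 0.5 z -0.3
```

View pics/j.png

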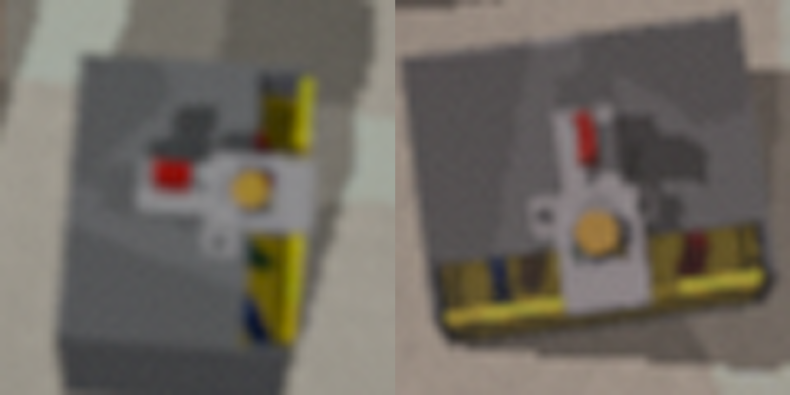

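The picture shows the plate lying flat, with the brass head at (250,190) on the left and (600,230) on the right sitting on top of it inside the eye. The lip is over the yellow rim and the bin is shut. One numeric check, then I hand in.

```bash
python3 - <<'E'
from fit import *
np.set_printoptions(precision=4,suppress=True)
P=[cams.read_camera("scene"),cams.read_camera("top")]
ax=np.array([np.cos(.149),np.sin(.149),0]);n=np.array([-np.sin(.149),np.cos(.149),0]);S=np.array([.4911,-.0195,.168])
q=[onz(P[1],x,.156) for x in((229.6,208.6),(277.7,202.2))]; m=(q[0]+q[1])/2
print("rim along/lat rel stud mm",(m-S)@ax*1e3,(m-S)@n*1e3,"bin angle rough",-((m-S)@ax+.030)/.142)
up=[B+[0,0,.150] for B in PL]
for p,near in zip(P,[(265,198),(252,193)]):
    c=[k for k in cams.silhouettes(p,"latch_plate") if np.hypot(*(np.array(k["xy"])-near))<20]
    if c:
        v,f=fitmask([p],[c[0]["mask"].astype(float)],[(230,160,300,230)],up,(.488,-.02,.149)); d=np.array([v[0],v[1],.168])-S; print("plate",v,f,c[0]["mask"].sum(),"eye rel stud head mm",d@ax*1e3,d@n*1e3)
print(robot.close_job())
E
```

```text
rim along/lat rel stud mm -33.76480705953154 0.6133010350315119 bin angle rough 0.026512725771348885
plate [ 0.4893 -0.021   0.1583] 67.390625 212 eye rel stud head mm -2.006549075519997 -1.2116258276476926
plate [ 0.4881 -0.0188  0.1504] 69.75 319 eye rel stud head mm -2.9034242578554292 1.1720307489101758
the job is handed in; nothing more can be done
None
```

I locked the grey bin shut with the latch plate, let go of it, moved the arm clear and handed the job in at about 30.6 s. I got no verdict back.

**What I did:** I tilted the plate nose-down in the grip and hooked its lip over the rim. I then pressed the bin in until the front bar met the neck under the head, which showed as a jump from about 2.5 to 6.5 N. From there I levelled the plate around that contact, let the bin draw it forward and released it. The highest force I read was about 7 N.

**Last checks:**
- **Plate:** the last picture shows it lying flat with the brass head on top of it inside the eye. The two cameras put the eye centre 2–3 mm in front of the stud head and within about 1.2 mm sideways.
- **Bin:** the angle works out at roughly 0.03 rad, with the lip over the rim.
- **Not measured directly:** I judged level and height from the picture and from the hold height at rest. After the plate settled I had no direct reading of either.
- **Bystanders:** I kept clear of them but did not measure them again at the end.

**What disagreed:**
- **Tilt angle:** my calculated tilt differed from the camera estimates by about 0.1 rad, because the plate moved in the grip. I set the tilt again once on the shelf.
- **Sideways offset:** the cameras and the arm's own position disagreed by about 2–3 mm, so I lined the plate up with the stud in the images.

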